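Move a mould insert from one quick-change rail to the other

ROBOT

A 6-joint arm with a two-finger parallel gripper is mounted at the origin on a cart in front of the work surface, level with it; the furniture and walls round the work are solid. World frame = base frame: x ahead of the robot, y to its left, z up, the work surface at z = 0. Lengths are in m, angles in rad, forces in N, time in s.
With the tool pointing down it reaches from about 0.35 to 0.875 m from the base axis. Payload 15.5 kg.
Tool frame: the origin (TCP) lies at the very end of the fingers, on their centre line; the grasp point (between the pads) lies 19 mm behind it (ctrl.hold_point_z is the distance from the TCP to the grasp point, in m); z points along the fingers, y is the line along which they close (so a half turn about z gives the same grasp; the last joint's range is limited). The gripper opens to 85 mm and grips with 20 to 120 N. Pads are 22 mm wide; open, the fingers measure 114 mm over their backs; the gripper's body (76 mm by 85 mm) begins 54 mm behind the grasp point. The pads swing forward as they close: fully open they stand 13 mm farther back than shut.
Start: joints at [-1.288, 0.494, 1.345, -0, 1.302, -0.096], TCP at [0.231, -0.581, 0.231] pointing down, gripper open.
Joint ranges: [-2.91, 2.91], [-0.82, 2.16], [0.22, 2.67], [-1.22, 4.37], [0.12, 2.79], [-3.08, 3.08]. Speed limits (rad/s): [1.89, 1.89, 2.57, 3.01, 3.01, 3.01].

INTERFACE

Orientations are given as a unit quaternion [w, x, y, z].
In Python, from station import ctrl gives the robot as it stands. The module is installed in compiled form; this text tells all that it offers.
- The arm moves only by the tool play_rows, never from a script. Its argument "series" is a list of rows, each an object of numbers: "wx", "wy", "wz": the turn, a rotation vector about the tool's x, y, z in rad; "dx", "dy", "dz": the shift along the tool's x, y, z in cm; "claw": the closure, from -1 (fully open) to 1 (shut). A call has 1 to 12 rows; each row is the pose to reach, as a shift and turn from the pose commanded when the call began, along the tool's axes at that moment; what a row does not reach only later rows make up. A row lasts 1/12 s, in which the tool goes at most 41.7 mm and 7.16 degrees, less where a joint would pass 70% of its speed; a pose out of reach is approached as far as the arm can. A call with a gripper value outside its range is refused whole. The fingers move at their own pace and stop on an object; "newtons" is the grip in N (left out, the last holds). Time passes only in rows, so rows that repeat a pose let the fingers close. It gives the time, the measured TCP pose, the force, the opening and the grip force at its end, in the units of the state.
- ctrl.get_state(): the state, without advancing time (a new reading comes with each control period).
- ctrl.grab_frame(name): name is "side" or "top" or "wrist"; returns the picture (480x640x3 uint8, red, green, blue); there is no depth.
- ctrl.camera_model(name): a dict with "fx", "fy", "cx", "cy" (pixels), "R" (3x3) and "t" (3): a world point X has camera coordinates R X + t. Camera axes: x right, y down, z forward; pixel columns grow to the right and rows downward; lengths in m; the calibration is good to about 2 mm. A picture is of the moment at which its call begins: read the wrist's pose just before it. camera_model takes no time and is no camera call; for the wrist camera it gives the pose at the moment of the call.
- ctrl.job_done(): hands the job in; it is judged then, once.
Trained networks look in the newest picture that a camera, given by its name, has taken for a name from the list of things; names that differ only in an ending like _2 or _b are one class to them, and where a whole thing is asked for, a point or a joint stands for the part that bears it (a point fixed in the world has none). Each returns a list of dicts, best first, with "conf" (0 to 1); they miss things now and then, are a little off and sometimes report something else, mostly with a low value. They report only what shows in the picture. A call takes as long as a camera call.
- ctrl.look_for(camera, name): "location" ([x, y, z] in m, in world coordinates, good to about 4 mm: the middle of the surface that is visible of it).
- ctrl.outline_of(camera, name): "region" (480x640 bool, what is visible of it).
The state is a dict: "time_s": time; "qpos": joint angles; "qvel": joint speeds; "effort": joint torques, N m; "tool_pos": TCP position; "orientation": TCP orientation; "force": force on the tool from outside, world axes, zero at the start; "moment": the same for the moment, N m; "opening": finger opening in m; "gripper_force": force on a finger pad.
Only numpy, scipy, OpenCV 4.12 (cv2) and the standard library are available. Lean on these libraries where they do the work, as an engineer would, in place of code of your own. Each camera call takes 0.05 s, during which the arm holds its last target. There are 200 camera calls.

TASK

The mould insert on its slide shoe is locked in one of the two quick-change rails. Press that rail's thumb pad so that the insert springs loose, draw it out, and slide it into the other rail until its catch clicks and holds it there. Feel for the click and push gently, never ramming or wrenching the rails, and leave the other things on the bench where they are.

Things in the scene. Friction and masses are not known exactly. Their poses are not given: they have to be found in the camera images.
- insert_centre (a point): Centre of a grey mould insert, 44 along x, 30 wide along y, 47 high, fixed upright on a steel slide shoe (together 0.25 to 0.4 kg). Grasp it across the 30 mm; its flat sides reach from 23 mm below this point to 22 above. x points to the shoe's nose, which enters a rail first; z up. On a rail floor this point is 55 mm above the bench. Locked in the source rail at the start.
- shoe: The slide shoe carrying the insert; origin at the centre of the foot's underside, 43 mm below insert_centre, same axes. Foot 60 long (30 to nose, 30 to tail), 44 wide, 8 thick; a neck 24 wide and 12 high joins it to the insert. In the nose is a window with a 5 mm crossbar at its front, which the rail's tooth hooks.
- source: The aluminium quick-change rail that holds the insert at the start; 200 long, 88 wide, fixed to the bench. Origin: underside, middle of the mouth edge (open end, nearest the robot); x into the rail along its middle, y left, z up; floor 12 mm above the bench. Locked, the insert centre is at x = 95 mm. The inner end carries a steel stop block with spring ejector pins, tooth and black thumb pad.
- target: The like but empty rail, same origin and axes. Its stop block is clamped by hand in a slot, set differently each time and not given: the insert centre locks somewhere between x = 83 and 107 mm and must be found by feel. With the insert centre at x = 25 the foot stands on the landing, clear of the lips.
- source_mouth (a point): On the source rail's floor at the middle of its mouth edge; axes as the rail's. The shoe is clear of the lips, free to lift, when the insert centre is less than 20 mm in from here.
- target_mouth (a point): On the target rail's floor, middle of its mouth edge; axes as the rail's. Both rails: open landing x = 0..50 mm between flared guides (70 apart at x = 10, narrowing to 47), then walls 47 apart to x = 135; from x = 60 lips with turned-up fronts overhang the foot, undersides 10.5 mm above the floor, tops 28.5 above the bench, gap between them 33 mm.
- source_button (a point): Middle of the top of the source rail's thumb pad (24 along x, 30 wide, 48 mm above the bench), 72 mm beyond the locked insert's centre. Pressed straight down: 3 N to start, up to about 8 N at its stop 7 mm down. Keep it down a moment while the shoe moves.
- source_catch (a joint): Source thumb pad with its tooth, m: 0 up, 0.007 fully down. From about 0.005 the tooth lets go and the ejector pushes the shoe about 12 mm out towards the mouth, where it no longer locks; it can then be gripped and drawn out.
- source_ejector (a joint): Source ejector pins, m: 0 fully out, about 0.012 with a shoe locked.
- target_catch (a joint): Target thumb pad (built as the source's) with its tooth, m: 0 up. Over the last 8 mm the shoe's nose rides it down by 0.005; it snaps back to 0 when the shoe locks.
- target_ejector (a joint): Target ejector pins, m: 0 fully out, about 0.012 with a shoe locked; hard stop at 0.014, 2 mm past the lock. Pins (3 to 6 N) and tooth together resist with about 10 to 18 N just before the click, the force falls at the click, then climbs steeply at the hard stop. Let go, the shoe backs against the tooth and stays.
- loupe: Bystander: black eye loupe, 42 mm across, 21 high, standing between the two rails; origin under its middle.
- stone: Bystander: flat grey dressing stone 100x25x12, lying between the two rails; origin under its middle.
- jar: Bystander: small white jar with steel lid, 47 across, 37 high, behind the rails; origin under its middle.
- spare_insert: Bystander: a bare darker mould insert 44x30x47 without a shoe, behind the rails; origin under its middle.
- tape: Bystander: roll of tape lying flat, 86 across, 24 high, left of the rails; origin under its middle.
- bench_file: Bystander: hand file 252 long lying behind the rails; origin under its middle.
- pen: Bystander: marker 123 long, left of the rails; origin under its middle.
- oil_bottle: Bystander: dark bottle 42 across, 69 high, behind the rails; origin under its middle.

How it is judged:
By the outcome, as a careful person would: the job done as asked, in the order asked, and still so for the second after the job is handed in, with the robot touching nothing.
It also fails if it takes over 50 s, if anything falls off the work surface, if the arm or the gripper's body presses on something with over 40 N, if the wrist force passes 120 N, or if a joint passes its speed limit or range.

## Working session

There is one attempt and no reset: what is moved stays moved. The work goes in short steps, Python scripts to look and compute and a tool call to move; the robot and the scene stay as the last step left them, time stands still between calls to the robot, and variables do not carry over. Pictures are saved under pics/ and viewed, at most 10 in all, crops included, and the job is handed in when it is done.

Besides the shell and the picture viewer there is one more tool, called after ">>>" by a JSON object that holds its "method" and its "body", one argument or row to a line. play_rows: Moves the arm, as the interface text tells. Its arguments: {"type":"object","properties":{"series":{"type":"array"},"newtons":{"type":"number"}},"required":["series"]}

```bash
mkdir -p pics
python3 - <<'E'
from station import ctrl
import cv2,numpy as np
s=ctrl.get_state();print({k:np.round(v,3).tolist() for k,v in s.items()})
for c in ["top","side"]:
    im=ctrl.grab_frame(c);cv2.imwrite(f"pics/{c}0.png",im[:,:,::-1])
    m=ctrl.camera_model(c);print(c,m['fx'],m['cx'],m['cy'],np.round(m['R'],3).tolist(),np.round(m['t'],3).tolist())
    for n in ["insert_centre","source","target","source_button","target_catch","loupe","stone","tape"]:
        for r in ctrl.look_for(c,n)[:3]: print(c,n,round(r['conf'],2),np.round(r['location'],4))
E
```

```text
{'time_s': 0.0, 'qpos': [-1.289, 0.494, 1.346, -0.0, 1.302, -0.095], 'qvel': [0.001, 0.001, 0.0, -0.0, -0.0, 0.002], 'effort': [-0.001, -88.218, -38.388, -0.0, 0.01, 0.0], 'tool_pos': [0.23, -0.581, 0.231], 'orientation': [-0.001, 0.982, 0.188, -0.0], 'force': [0.882, -0.635, -0.002], 'moment': [0.039, -0.001, 0.024], 'gripper_force': 0.0, 'opening': 0.085}
top 568.6079575707787 325.55998825720076 242.15003615752286 [[-0.009, -1.0, 0.017], [-0.991, 0.007, -0.137], [0.137, -0.018, -0.99]] [0.017, 0.588, 1.463]
top insert_centre 0.82 [0.4959 0.0385 0.0729]
top source 0.65 [0.5042 0.037  0.0118]
top target 0.73 [ 0.5316 -0.1086  0.0144]
top target 0.57 [ 0.5083 -0.2338  0.014 ]
top source_button 0.65 [0.5708 0.0479 0.0479]
top target_catch 0.42 [ 0.5636 -0.2318  0.0483]
top loupe 0.66 [ 0.4073 -0.1142  0.0137]
top loupe 0.37 [0.4539 0.2987 0.0198]
top stone 0.61 [ 0.5353 -0.1094  0.013 ]
top tape 0.87 [0.4551 0.2984 0.0188]
top tape 0.72 [0.5702 0.0526 0.0503]
side 608.3555077197743 325.30105567909726 228.8682070544824 [[0.994, -0.104, 0.018], [-0.052, -0.63, -0.775], [0.092, 0.77, -0.632]] [-0.597, 0.107, 1.182]
side insert_centre 0.94 [0.5028 0.0282 0.0584]
side insert_centre 0.2 [0.5771 0.0469 0.0481]
side source 0.86 [0.5113 0.0178 0.0157]
side source 0.16 [ 0.5314 -0.1187  0.0169]
side target 0.91 [ 0.5074 -0.2465  0.0118]
side source_button 0.69 [0.5756 0.048  0.0472]
side target_catch 0.6 [ 0.567  -0.2247  0.0494]
side loupe 0.86 [ 0.4106 -0.1202  0.0176]
side stone 0.63 [ 0.5368 -0.1147  0.0156]
```

View pics/top0.png

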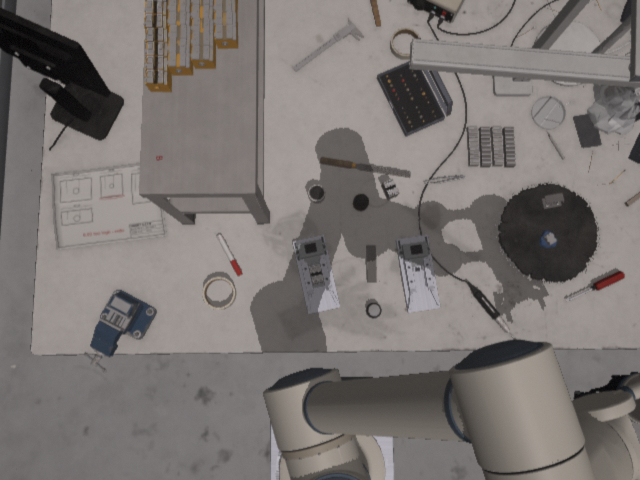

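View pics/side0.png

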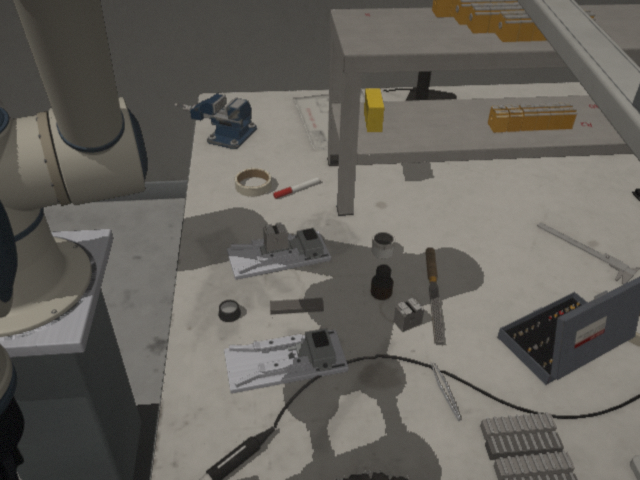

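Top view: the source rail with the insert runs from about (325,308) to (308,238), and the empty target from (424,308) to (411,238). The loupe (373,310) and stone (371,263) lie between them. The side view agrees, with the shelf leg at (345,210). Next I'll look from above with the wrist camera.

```bash
cat > h.py <<'E'
from station import ctrl
import cv2,numpy as np
from scipy.spatial.transform import Rotation as Ro
def tool():
    s=ctrl.get_state();w,x,y,z=s['orientation'];return np.array(s['tool_pos']),Ro.from_quat([x,y,z,w])
def down(yaw): # tool x at yaw, z down
    return Ro.from_matrix([[np.cos(yaw),np.sin(yaw),0],[np.sin(yaw),-np.cos(yaw),0],[0,0,-1]])
def rel(pos,yaw,frm=None):
    p,R=frm or tool(); d=R.inv().apply(np.array(pos)-p)*100; r=(R.inv()*down(yaw)).as_rotvec()
    print("d cm",np.round(d,2),"w",np.round(r,4))
def ray(cam,uv,z,m=None):
    m=m or ctrl.camera_model(cam);R=np.array(m['R']);t=np.array(m['t'])
    d=R.T@np.array([(uv[0]-m['cx'])/m['fx'],(uv[1]-m['cy'])/m['fy'],1]);c=-R.T@t
    return c+d*(z-c[2])/d[2]
def proj(m,X):
    c=np.array(m['R'])@np.array(X)+np.array(m['t']);return np.array([m['fx']*c[0]/c[2]+m['cx'],m['fy']*c[1]/c[2]+m['cy']])
E
python3 - <<'E'
from h import *
m=ctrl.camera_model("wrist");p,R=tool();Rc=np.array(m['R']);c=-Rc.T@m['t']
print(m['fx'],"cam in tool",R.inv().apply(c-p),"axes",np.round(R.inv().as_matrix()@Rc.T,3).tolist())
for uv,z in [((325,308),.012),((310,238),.03),((424,308),.012),((411,238),.03)]: print(ray("top",uv,z))
rel([0.45,-0.24,0.30],0.17); rel([0.45,0.02,0.30],0.17)
E
```

```text
334.7009888063842 cam in tool [ 0.08182038 -0.00118214 -0.14322167] axes [[-0.0, -0.948, -0.317], [1.0, -0.0, -0.0], [0.0, -0.317, 0.948]]
[0.41589817 0.01472254 0.012     ]
[0.60111956 0.05328964 0.03      ]
[ 0.41357311 -0.24858295  0.012     ]
[ 0.59929387 -0.21647007  0.03      ]
d cm [ 32.97 -23.59  -6.87] w [-0.     -0.      0.2078]
d cm [ 42.56 -47.76  -6.87] w [-0.     -0.      0.2078]
```

Run:
```python
from h import *
rel([0.54,-0.23,0.22],0.17)
```

```text
d cm [ 41.71 -21.2    1.13] w [-0.     -0.      0.2078]
```

>>> {"method": "play_rows", "body": {
  "series": [
    {"dx": 3.5,"dy": -1.8,"dz": 0,"wz": 0.02},
    {"dx": 7,"dy": -3.6,"wz": 0.04},
    {"dx": 10.5,"dy": -5.4,"wz": 0.06},
    {"dx": 14,"dy": -7.1,"wz": 0.08},
    {"dx": 17.5,"dy": -8.9,"wz": 0.1},
    {"dx": 21,"dy": -10.7,"wz": 0.12},
    {"dx": 24.5,"dy": -12.5,"wz": 0.14},
    {"dx": 28,"dy": -14.2,"wz": 0.16},
    {"dx": 31.5,"dy": -16,"wz": 0.18},
    {"dx": 35,"dy": -17.8,"wz": 0.2},
    {"dx": 38.5,"dy": -19.6,"wz": 0.208},
    {"dx": 41.7,"dy": -21.2,"dz": 1.1,"wz": 0.208}
  ]
}}

```text
invalid input at $.series[0]: expected keys wx, wy, wz, dx, dy, dz, claw
```

```bash
cat > look.py <<'E'
from h import *
import sys
tag,names=sys.argv[1],sys.argv[2:]
im=ctrl.grab_frame("wrist");m=ctrl.camera_model("wrist");cv2.imwrite(f"pics/{tag}.png",im[:,:,::-1])
np.savez(f"pics/{tag}.npz",im=im,**m)
print(tool()[0],ctrl.get_state()['time_s'])
for n in names:
    for r in ctrl.look_for("wrist",n)[:2]: print(n,round(r['conf'],2),np.round(r['location'],4),proj(m,r['location']).round())
E
python3 look.py tgt target target_catch loupe stone
python3 - <<'E'
from h import *
rel([0.53,0.03,0.22],0.20)
E
```

```text
[ 0.23054939 -0.58091334  0.23127518] 0.95
d cm [ 50.37 -45.74   1.13] w [-0.      0.      0.1778]
```

View pics/tgt.png

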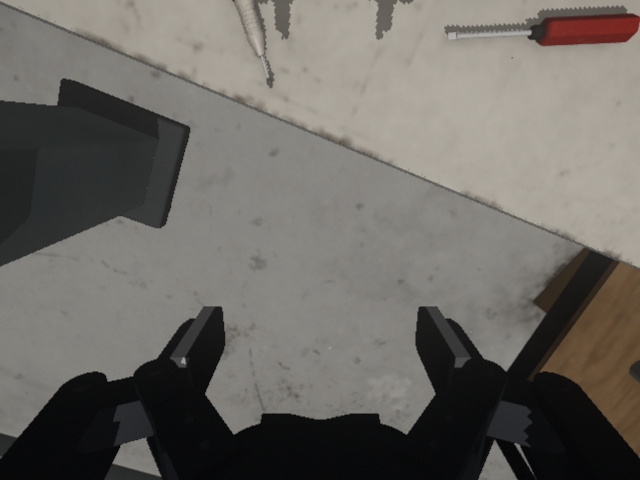

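All keys are needed in every row. That picture, taken at the start pose, shows only the bench edge and the fingers. I'll send the move again.

>>> {"method": "play_rows", "body": {
  "series": [
    {"wx": 0,"wy": 0,"wz": 0.02,"dx": 3.5,"dy": -1.8,"dz": 0,"claw": -1},
    {"wx": 0,"wy": 0,"wz": 0.04,"dx": 7,"dy": -3.6,"dz": 0,"claw": -1},
    {"wx": 0,"wy": 0,"wz": 0.06,"dx": 10.5,"dy": -5.4,"dz": 0,"claw": -1},
    {"wx": 0,"wy": 0,"wz": 0.08,"dx": 14,"dy": -7.1,"dz": 0,"claw": -1},
    {"wx": 0,"wy": 0,"wz": 0.1,"dx": 17.5,"dy": -8.9,"dz": 0,"claw": -1},
    {"wx": 0,"wy": 0,"wz": 0.12,"dx": 21,"dy": -10.7,"dz": 0,"claw": -1},
    {"wx": 0,"wy": 0,"wz": 0.14,"dx": 24.5,"dy": -12.5,"dz": 0,"claw": -1},
    {"wx": 0,"wy": 0,"wz": 0.16,"dx": 28,"dy": -14.2,"dz": 0,"claw": -1},
    {"wx": 0,"wy": 0,"wz": 0.18,"dx": 31.5,"dy": -16,"dz": 0,"claw": -1},
    {"wx": 0,"wy": 0,"wz": 0.2,"dx": 35,"dy": -17.8,"dz": 0.5,"claw": -1},
    {"wx": 0,"wy": 0,"wz": 0.208,"dx": 38.5,"dy": -19.6,"dz": 1,"claw": -1},
    {"wx": 0,"wy": 0,"wz": 0.208,"dx": 41.7,"dy": -21.2,"dz": 1.1,"claw": -1}
  ]
}}

```text
time_s: 2.15
tool_pos: [0.5409, -0.2279, 0.2197]
orientation: [-0.0, 0.996, 0.085, -0.0]
force: [0.0, -0.2, -0.4]
opening: 0.0853
gripper_force: 0.0
```

```bash
python3 look.py tgt2 target target_catch loupe stone
python3 - <<'E'
from h import *
rel([0.53,0.03,0.22],0.20)
E
```

```text
[ 0.54436115 -0.22384102  0.21983163] 2.2
target 0.59 [ 0.5239 -0.2349  0.0144] [328. 231.]
target 0.21 [0.5728 0.0513 0.0481] [ 26. 138.]
target_catch 0.81 [ 0.5634 -0.2267  0.0498] [328. 201.]
loupe 0.58 [ 0.4203 -0.1142  0.0159] [210. 299.]
loupe 0.49 [ 0.5394 -0.1151  0.0107] [220. 198.]
stone 0.88 [ 0.5393 -0.1112  0.012 ] [216. 197.]
stone 0.56 [ 0.5242 -0.2308  0.0153] [324. 230.]
d cm [ 3.45e+00 -2.58e+01  2.00e-02] w [ 0.0001  0.0003 -0.0296]
```

View pics/tgt2.png

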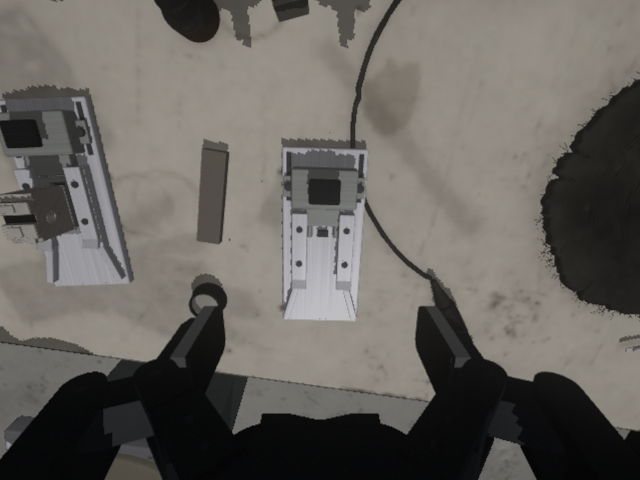

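The target rail is in the middle: mouth corners near (283,320) and (356,320), pad at (324,191). The arm was still settling when this was taken, so I'll retake it at rest and then do the source.

```bash
sed -i 's/^im=ctrl.grab_frame("wrist");m=ctrl.camera_model("wrist");/m=ctrl.camera_model("wrist");im=ctrl.grab_frame("wrist");/' look.py
python3 look.py tgt3 target_catch
```

```text
[ 0.53950573 -0.23061206  0.22031725] 2.45
target_catch 0.55 [ 0.5645 -0.2285  0.0471] [324. 193.]
target_catch 0.54 [0.5037 0.0241 0.0658] [ 40. 215.]
```

>>> {"method": "play_rows", "body": {
  "series": [
    {"wx": 0,"wy": 0,"wz": 0,"dx": 0.5,"dy": -3.5,"dz": 0,"claw": -1},
    {"wx": 0,"wy": 0,"wz": 0,"dx": 1,"dy": -7,"dz": 0,"claw": -1},
    {"wx": 0,"wy": 0,"wz": -0.01,"dx": 1.5,"dy": -10.5,"dz": 0,"claw": -1},
    {"wx": 0,"wy": 0,"wz": -0.02,"dx": 2,"dy": -14,"dz": 0,"claw": -1},
    {"wx": 0,"wy": 0,"wz": -0.03,"dx": 2.5,"dy": -17.5,"dz": 0,"claw": -1},
    {"wx": 0,"wy": 0,"wz": -0.03,"dx": 3,"dy": -21,"dz": 0,"claw": -1},
    {"wx": 0,"wy": 0,"wz": -0.03,"dx": 3.4,"dy": -24,"dz": 0,"claw": -1},
    {"wx": 0,"wy": 0,"wz": -0.03,"dx": 3.4,"dy": -25.8,"dz": 0,"claw": -1},
    {"wx": 0,"wy": 0,"wz": -0.03,"dx": 3.4,"dy": -25.8,"dz": 0,"claw": -1},
    {"wx": 0,"wy": 0,"wz": -0.03,"dx": 3.4,"dy": -25.8,"dz": 0,"claw": -1},
    {"wx": 0,"wy": 0,"wz": -0.03,"dx": 3.4,"dy": -25.8,"dz": 0,"claw": -1}
  ]
}}

```text
time_s: 3.42
tool_pos: [0.5299, 0.0289, 0.2204]
orientation: [0.0, 0.995, 0.099, 0.0]
force: [0.6, -0.5, -0.6]
opening: 0.0856
gripper_force: 0.0
```

```bash
python3 look.py src3 source_button insert_centre
python3 - <<'E'
from h import *
a=np.load("pics/tgt3.npz")['im'];b=np.load("pics/src3.npz")['im']
# crops u 265..385, v 130..335 -> x3.3
def cr(i,u0):return cv2.resize(i[130:330,u0:u0+133],None,fx=3,fy=3,interpolation=cv2.INTER_CUBIC)
cv2.imwrite("pics/m1.png",np.hstack([cr(a,258),cr(b,258)])[:,:,::-1])
E
```

```text
[0.52999367 0.02870278 0.2203833 ] 3.4667
source_button 0.6 [0.5724 0.0474 0.0473] [311. 171.]
source_button 0.27 [0.5697 0.2669 0.0121] [ 94. 125.]
insert_centre 0.82 [0.5126 0.0387 0.0708] [307. 241.]
```

View pics/m1.png

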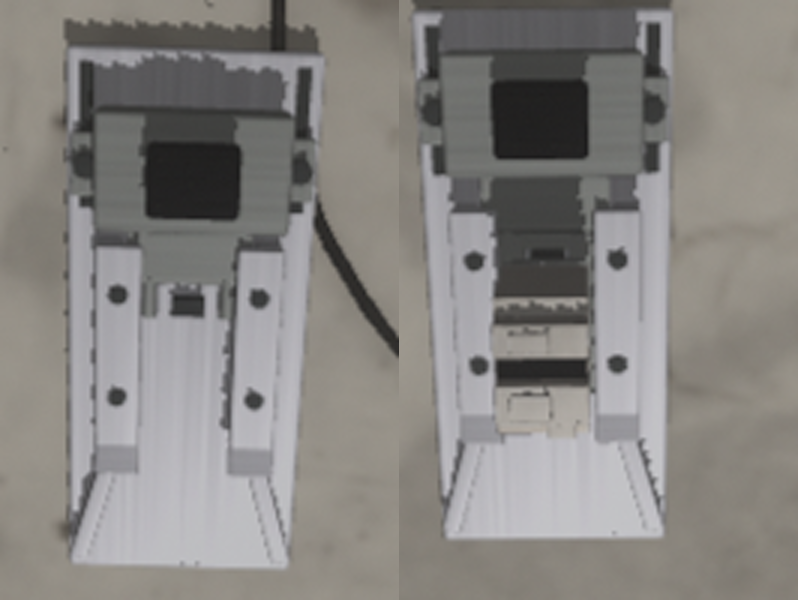

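Left crop is the target and right crop the source: pads, lip screws and mouth corners are all clear, and the insert is seated in the source. I'll turn these pixels into rail frames.

Run:
```python
from h import *
for tag,off,cor,pad,scr in [("tgt3",0,[(70,562),(288,567)],[(146,142),(241,145),(239,219),(145,216)],[(118,294),(259,298),(116,397),(253,400)]),
 ("src3",399,[(445,536),(663,537)],[(492,80),(588,81),(588,158),(491,157)],[(474,261),(618,260),(479,366),(617,364)])]:
    m=dict(np.load(f"pics/{tag}.npz")); f=lambda q,z:ray("wrist",(258+(q[0]-off)/3-.3,130+q[1]/3-.3),z,m)
    C=[f(q,.012) for q in cor];P=[f(q,.048) for q in pad];S=[f(q,.0285) for q in scr]
    mo=np.mean(C,0);pc=np.mean(P,0);s1=(S[0]+S[1])/2;s2=(S[2]+S[3])/2
    yw=lambda d:np.degrees(np.arctan2(d[1],d[0])).round(2)
    print(tag,"mouth",mo.round(4),"W",np.linalg.norm(C[0]-C[1]).round(4),"pad",pc.round(4),"s",s1.round(4),s2.round(4),"screwgap",np.linalg.norm(S[0]-S[1]),np.linalg.norm(S[2]-S[3]))
    print(" yaw mouth-pad",yw(pc-mo),"mouth-s1",yw(s1-mo),"edge",yw(C[0]-C[1])-90,"lips",yw(S[0]-S[2]),yw(S[1]-S[3]),"padsize",np.linalg.norm(P[0]-P[1]),np.linalg.norm(P[1]-P[2]),"padedge",yw(P[0]-P[1])-90, "len",np.linalg.norm((pc-mo)[:2]))
m=dict(np.load("pics/src3.npz"));f=lambda q,z:ray("wrist",(258+(q[0]-399)/3-.3,130+q[1]/3-.3),z,m)
q=[f(a,.0785) for a in [(495,325),(590,327),(590,432),(497,432)]];print(np.round(q,4),np.mean(q,0))
```

```text
tgt3 mouth [ 0.409  -0.2484  0.012 ] W 0.0871 pad [ 0.5672 -0.2262  0.048 ] s [ 0.5243 -0.2323  0.0285] [ 0.4863 -0.2374  0.0285] screwgap 0.04895896411762076 0.04921984087275975
 yaw mouth-pad 7.99 mouth-s1 7.96 edge 8.25 lips 7.45 7.84 padsize 0.02958571708176638 0.023385493850627187 padedge 7.969999999999999 len 0.15982501165794366
src3 mouth [0.4103 0.0187 0.012 ] W 0.0862 pad [0.5728 0.0531 0.048 ] s [0.5242 0.0427 0.0285] [0.4868 0.035  0.0285] screwgap 0.049433979775225304 0.04904605922725619
 yaw mouth-pad 11.97 mouth-s1 11.93 edge 11.069999999999993 lips 12.02 11.43 padsize 0.029319731118080297 0.02341121330837259 padedge 10.799999999999997 len 0.16619088570451193
[[0.5145 0.0545 0.0785]
 [0.5195 0.0266 0.0785]
 [0.486  0.0198 0.0785]
 [0.4803 0.048  0.0785]] [0.50007663 0.0372444  0.0785    ]
```

Run:
```python
from h import *
rel([0.573,0.053,0.075],0.206);rel([0.573,0.053,0.052],0.206);print(tool()[1].as_quat())
```

```text
d cm [ 4.69 -1.53 14.53] w [ 0.0002 -0.0001 -0.0079]
d cm [ 4.69 -1.53 16.83] w [ 0.0002 -0.0001 -0.0079]
[9.95096908e-01 9.89046684e-02 5.94520468e-05 8.37504674e-05]
```

>>> {"method": "play_rows", "body": {
  "series": [
    {"wx": 0,"wy": 0,"wz": -0.008,"dx": 2.5,"dy": -0.8,"dz": 1,"claw": 1},
    {"wx": 0,"wy": 0,"wz": -0.008,"dx": 4.7,"dy": -1.5,"dz": 3,"claw": 1},
    {"wx": 0,"wy": 0,"wz": -0.008,"dx": 4.7,"dy": -1.5,"dz": 6.5,"claw": 1},
    {"wx": 0,"wy": 0,"wz": -0.008,"dx": 4.7,"dy": -1.5,"dz": 9.5,"claw": 1},
    {"wx": 0,"wy": 0,"wz": -0.008,"dx": 4.7,"dy": -1.5,"dz": 12,"claw": 1},
    {"wx": 0,"wy": 0,"wz": -0.008,"dx": 4.7,"dy": -1.5,"dz": 14,"claw": 1},
    {"wx": 0,"wy": 0,"wz": -0.008,"dx": 4.7,"dy": -1.5,"dz": 15.5,"claw": 1},
    {"wx": 0,"wy": 0,"wz": -0.008,"dx": 4.7,"dy": -1.5,"dz": 16.3,"claw": 1},
    {"wx": 0,"wy": 0,"wz": -0.008,"dx": 4.7,"dy": -1.5,"dz": 16.6,"claw": 1},
    {"wx": 0,"wy": 0,"wz": -0.008,"dx": 4.7,"dy": -1.5,"dz": 16.6,"claw": 1},
    {"wx": 0,"wy": 0,"wz": -0.008,"dx": 4.7,"dy": -1.5,"dz": 16.6,"claw": 1}
  ]
}}

```text
time_s: 4.48
tool_pos: [0.5735, 0.0537, 0.055]
orientation: [0.0, 0.995, 0.104, 0.001]
force: [-0.6, 0.1, 0.2]
opening: 0.0003
gripper_force: 0.0
```

Run:
```python
from h import *
im=ctrl.grab_frame("wrist");s=ctrl.get_state();print(s['tool_pos'],s['force'])
a=cv2.resize(im[200:480,170:470],None,fx=2,fy=2);cv2.imwrite("pics/press0.png",a[:,:,::-1])
```

```text
[0.57359636 0.05382662 0.05525319] [ 0.24148246 -0.22431189 -0.15072226]
```

View pics/press0.png

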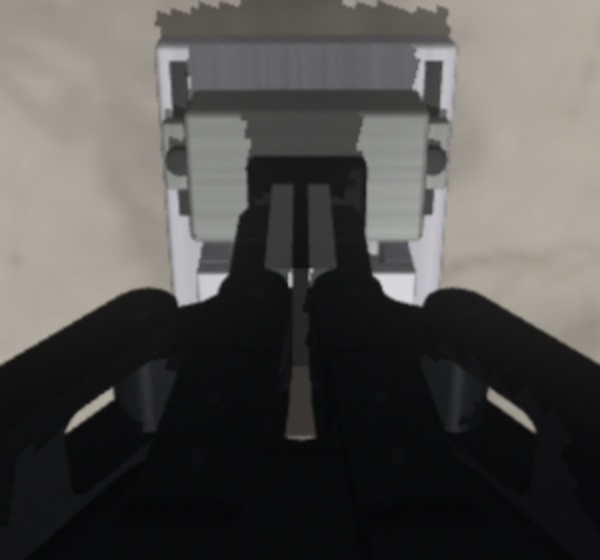

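The closed fingertips (around (300,190) in the crop) are centred over the black pad, so I'll press.

>>> {"method": "play_rows", "body": {
  "series": [
    {"wx": 0,"wy": 0,"wz": 0,"dx": 0,"dy": 0,"dz": 0.4,"claw": 1},
    {"wx": 0,"wy": 0,"wz": 0,"dx": 0,"dy": 0,"dz": 0.7,"claw": 1},
    {"wx": 0,"wy": 0,"wz": 0,"dx": 0,"dy": 0,"dz": 0.9,"claw": 1},
    {"wx": 0,"wy": 0,"wz": 0,"dx": 0,"dy": 0,"dz": 1.1,"claw": 1},
    {"wx": 0,"wy": 0,"wz": 0,"dx": 0,"dy": 0,"dz": 1.2,"claw": 1},
    {"wx": 0,"wy": 0,"wz": 0,"dx": 0,"dy": 0,"dz": 1.25,"claw": 1},
    {"wx": 0,"wy": 0,"wz": 0,"dx": 0,"dy": 0,"dz": 1.25,"claw": 1}
  ]
}}

```text
time_s: 5.12
tool_pos: [0.5734, 0.054, 0.0419]
orientation: [0.0, 0.995, 0.104, 0.0]
force: [3.3, -0.3, 3.6]
opening: 0.0001
gripper_force: 1.9
```

>>> {"method": "play_rows", "body": {
  "series": [
    {"wx": 0,"wy": 0,"wz": 0,"dx": 0,"dy": 0,"dz": 0.08,"claw": 1},
    {"wx": 0,"wy": 0,"wz": 0,"dx": 0,"dy": 0,"dz": 0.08,"claw": 1},
    {"wx": 0,"wy": 0,"wz": 0,"dx": 0,"dy": 0,"dz": 0.08,"claw": 1},
    {"wx": 0,"wy": 0,"wz": 0,"dx": 0,"dy": 0,"dz": 0.08,"claw": 1}
  ]
}}

```text
time_s: 5.45
tool_pos: [0.5731, 0.054, 0.0411]
orientation: [0.0, 0.995, 0.104, 0.0]
force: [2.8, -0.1, 3.4]
opening: 0.0001
gripper_force: 2.0
```

Run:
```python
from h import *
for c in ["side","top"]:
    im=ctrl.grab_frame(c);cv2.imwrite(f"pics/{c}p.png",im[:,:,::-1])
    for n in ["insert_centre","source_button"]:
        for r in ctrl.look_for(c,n)[:1]: print(c,n,round(r['conf'],2),np.round(r['location'],4))
s=ctrl.get_state();print(s['tool_pos'],s['force'])
a=cv2.imread("pics/side0.png")[200:300,200:360];b=cv2.imread("pics/sidep.png")[200:300,200:360]
cv2.imwrite("pics/cmp.png",cv2.resize(np.vstack([a,b]),None,fx=3,fy=3,interpolation=cv2.INTER_CUBIC))
```

```text
side insert_centre 0.87 [0.4836 0.0203 0.0578]
side source_button 0.5 [0.5739 0.0423 0.0463]
[0.57299772 0.05400536 0.04101081] [ 2.76012674 -0.93150712  4.40644188]
```

View pics/cmp.png

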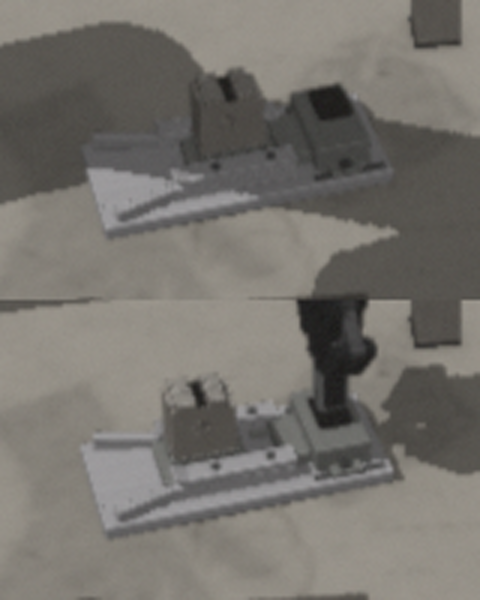

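The side view before and after shows the insert sprung out by about 12–20 mm towards the mouth. I'll rise, back off and look.

>>> {"method": "play_rows", "body": {
  "series": [
    {"wx": 0,"wy": 0,"wz": 0,"dx": 0,"dy": 0,"dz": -0.5,"claw": 1},
    {"wx": 0,"wy": 0,"wz": 0,"dx": 0,"dy": 0,"dz": -2,"claw": 1},
    {"wx": 0,"wy": 0,"wz": 0,"dx": 0,"dy": 0,"dz": -5,"claw": 1},
    {"wx": 0,"wy": 0,"wz": 0,"dx": -1,"dy": 0,"dz": -8.5,"claw": 0},
    {"wx": 0,"wy": 0,"wz": 0,"dx": -3,"dy": 0,"dz": -11.5,"claw": -1},
    {"wx": 0,"wy": 0,"wz": 0,"dx": -3,"dy": 0,"dz": -13,"claw": -1},
    {"wx": 0,"wy": 0,"wz": 0,"dx": -3,"dy": 0,"dz": -13,"claw": -1},
    {"wx": 0,"wy": 0,"wz": 0,"dx": -3,"dy": 0,"dz": -13,"claw": -1},
    {"wx": 0,"wy": 0,"wz": 0,"dx": -3,"dy": 0,"dz": -13,"claw": -1},
    {"wx": 0,"wy": 0,"wz": 0,"dx": -3,"dy": 0,"dz": -13,"claw": -1}
  ]
}}

```text
time_s: 6.58
tool_pos: [0.543, 0.0479, 0.1698]
orientation: [-0.0, 0.995, 0.104, -0.001]
force: [0.4, -0.4, 0.4]
opening: 0.0831
gripper_force: 0.0
```

```bash
python3 look.py src4 insert_centre source_button
python3 - <<'E'
from h import *
im=np.load("pics/src4.npz")['im'];cv2.imwrite("pics/m2.png",cv2.resize(im[100:340,200:420],None,fx=2.5,fy=2.5,interpolation=cv2.INTER_CUBIC)[:,:,::-1])
rel([0.487,0.035,0.036],0.206)
E
```

```text
[0.54304013 0.04786068 0.16977511] 6.6333
insert_centre 0.58 [0.4972 0.0349 0.074 ] [326. 300.]
source_button 0.77 [0.5737 0.0473 0.0485] [330. 198.]
d cm [-5.74  0.1  13.41] w [-0.0004  0.0017  0.0018]
```

View pics/m2.png

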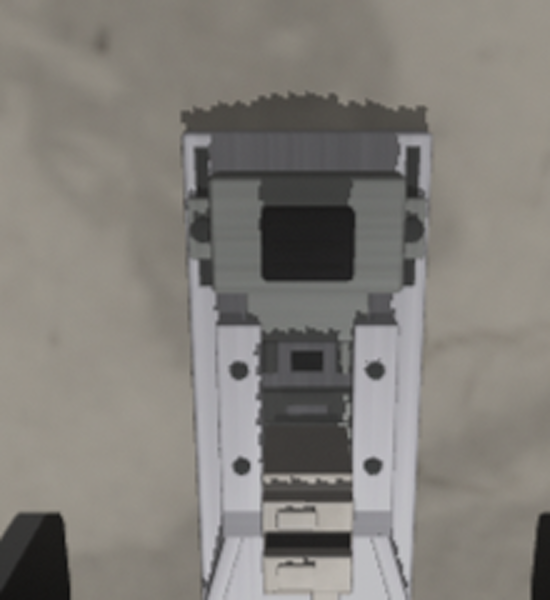

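Run:
```python
from h import *
m=dict(np.load("pics/src4.npz"));f=lambda q,z:ray("wrist",(200+q[0]/2.5-.3,100+q[1]/2.5-.3),z,m)
q=[f(a,.0785) for a in [(263,502),(352,502),(352,591),(263,591)]];P=[f(a,.048) for a in [(262,206),(354,206),(353,281),(262,279)]]
print(np.round(q,4),np.mean(q,0),np.mean(P,0))
x=np.array([np.cos(.2065),np.sin(.2065)])
for c in [np.mean(q,0),np.mean(P,0)]: print("rail x",(c[:2]-[.4103,.0187])@x,"y",(c[:2]-[.4103,.0187])@[-x[1],x[0]])
```

```text
[[0.4957 0.0512 0.0785]
 [0.5014 0.0239 0.0785]
 [0.4697 0.0166 0.0785]
 [0.4637 0.045  0.0785]] [0.48261724 0.03417169 0.0785    ] [0.57295846 0.05314695 0.048     ]
rail x 0.07395307250330474 y 0.0003153854885274329
rail x 0.16626555344195348 y 0.0003643425055319193
```

>>> {"method": "play_rows", "body": {
  "series": [
    {"wx": 0,"wy": 0,"wz": 0,"dx": -3,"dy": 0.1,"dz": 1,"claw": -1},
    {"wx": 0,"wy": 0,"wz": 0,"dx": -5.8,"dy": 0.1,"dz": 3,"claw": -1},
    {"wx": 0,"wy": 0,"wz": 0,"dx": -5.8,"dy": 0.1,"dz": 6.5,"claw": -1},
    {"wx": 0,"wy": 0,"wz": 0,"dx": -5.8,"dy": 0.1,"dz": 9.5,"claw": -1},
    {"wx": 0,"wy": 0,"wz": 0,"dx": -5.8,"dy": 0.1,"dz": 12,"claw": -1},
    {"wx": 0,"wy": 0,"wz": 0,"dx": -5.8,"dy": 0.1,"dz": 13.2,"claw": -1},
    {"wx": 0,"wy": 0,"wz": 0,"dx": -5.8,"dy": 0.1,"dz": 13.4,"claw": -1},
    {"wx": 0,"wy": 0,"wz": 0,"dx": -5.8,"dy": 0.1,"dz": 13.4,"claw": -1}
  ]
}}

```text
time_s: 7.4
tool_pos: [0.4865, 0.0349, 0.0362]
orientation: [-0.0, 0.995, 0.104, -0.001]
force: [1.1, -0.1, 0.4]
opening: 0.0851
gripper_force: 0.0
```

>>> {"method": "play_rows", "body": {
  "series": [
    {"wx": 0,"wy": 0,"wz": 0,"dx": 0,"dy": 0,"dz": 0,"claw": 0},
    {"wx": 0,"wy": 0,"wz": 0,"dx": 0,"dy": 0,"dz": 0,"claw": 0.1},
    {"wx": 0,"wy": 0,"wz": 0,"dx": 0,"dy": 0,"dz": 0,"claw": 0.2},
    {"wx": 0,"wy": 0,"wz": 0,"dx": 0,"dy": 0,"dz": 0,"claw": 0.3},
    {"wx": 0,"wy": 0,"wz": 0,"dx": 0,"dy": 0,"dz": 0,"claw": 0.5},
    {"wx": 0,"wy": 0,"wz": 0,"dx": 0,"dy": 0,"dz": 0,"claw": 1},
    {"wx": 0,"wy": 0,"wz": 0,"dx": 0,"dy": 0,"dz": 0,"claw": 1},
    {"wx": 0,"wy": 0,"wz": 0,"dx": 0,"dy": 0,"dz": 0,"claw": 1},
    {"wx": 0,"wy": 0,"wz": 0,"dx": 0,"dy": 0,"dz": 0,"claw": 1}
  ],
  "newtons": 50
}}

```text
time_s: 8.15
tool_pos: [0.4874, 0.0349, 0.0377]
orientation: [0.0, 0.995, 0.104, 0.001]
force: [-1.2, 0.4, 10.2]
opening: 0.0285
gripper_force: 49.2
```

>>> {"method": "play_rows", "body": {
  "series": [
    {"wx": 0,"wy": 0,"wz": 0,"dx": 0,"dy": 0,"dz": -0.1,"claw": 1},
    {"wx": 0,"wy": 0,"wz": 0,"dx": 0,"dy": 0,"dz": -0.17,"claw": 1},
    {"wx": 0,"wy": 0,"wz": 0,"dx": 0,"dy": 0,"dz": -0.17,"claw": 1},
    {"wx": 0,"wy": 0,"wz": 0,"dx": 0,"dy": 0,"dz": -0.17,"claw": 1}
  ]
}}

```text
time_s: 8.48
tool_pos: [0.4869, 0.0349, 0.0387]
orientation: [-0.0, 0.995, 0.104, -0.0]
force: [0.2, -0.4, -2.8]
opening: 0.0285
gripper_force: 49.4
```

>>> {"method": "play_rows", "body": {
  "series": [
    {"wx": 0,"wy": 0,"wz": 0,"dx": -0.4,"dy": 0,"dz": 0,"claw": 1},
    {"wx": 0,"wy": 0,"wz": 0,"dx": -1,"dy": 0,"dz": 0,"claw": 1},
    {"wx": 0,"wy": 0,"wz": 0,"dx": -1.6,"dy": 0,"dz": 0,"claw": 1},
    {"wx": 0,"wy": 0,"wz": 0,"dx": -2.2,"dy": 0,"dz": 0,"claw": 1},
    {"wx": 0,"wy": 0,"wz": 0,"dx": -2.8,"dy": 0,"dz": 0,"claw": 1},
    {"wx": 0,"wy": 0,"wz": 0,"dx": -3.4,"dy": 0,"dz": 0,"claw": 1},
    {"wx": 0,"wy": 0,"wz": 0,"dx": -4,"dy": 0,"dz": 0,"claw": 1},
    {"wx": 0,"wy": 0,"wz": 0,"dx": -4.6,"dy": 0,"dz": 0,"claw": 1},
    {"wx": 0,"wy": 0,"wz": 0,"dx": -5.2,"dy": 0,"dz": 0,"claw": 1}
  ]
}}

```text
time_s: 9.23
tool_pos: [0.4356, 0.024, 0.0387]
orientation: [0.0, 0.995, 0.104, 0.0]
force: [0.1, -1.0, -2.3]
opening: 0.0286
gripper_force: 49.4
```

>>> {"method": "play_rows", "body": {
  "series": [
    {"wx": 0,"wy": 0,"wz": 0,"dx": -0.6,"dy": 0,"dz": 0,"claw": 1},
    {"wx": 0,"wy": 0,"wz": 0,"dx": -1.2,"dy": 0,"dz": 0,"claw": 1},
    {"wx": 0,"wy": 0,"wz": 0,"dx": -1.5,"dy": 0,"dz": -0.2,"claw": 1},
    {"wx": 0,"wy": 0,"wz": 0,"dx": -1.5,"dy": 0,"dz": -0.6,"claw": 1},
    {"wx": 0,"wy": 0,"wz": 0,"dx": -1.5,"dy": 0,"dz": -1.2,"claw": 1},
    {"wx": 0,"wy": 0,"wz": 0,"dx": -1.5,"dy": 0,"dz": -2.2,"claw": 1},
    {"wx": 0,"wy": 0,"wz": 0,"dx": -1.5,"dy": 0,"dz": -3.5,"claw": 1},
    {"wx": 0,"wy": 0,"wz": 0,"dx": -1.5,"dy": 0,"dz": -5,"claw": 1},
    {"wx": 0,"wy": 0,"wz": 0,"dx": -1.5,"dy": 0,"dz": -6.5,"claw": 1},
    {"wx": 0,"wy": 0,"wz": 0,"dx": -1.5,"dy": 0,"dz": -6.5,"claw": 1},
    {"wx": 0,"wy": 0,"wz": 0,"dx": -1.5,"dy": 0,"dz": -6.5,"claw": 1},
    {"wx": 0,"wy": 0,"wz": 0,"dx": -1.5,"dy": 0,"dz": -6.5,"claw": 1}
  ]
}}

```text
time_s: 10.23
tool_pos: [0.4215, 0.0211, 0.1035]
orientation: [0.0, 0.995, 0.104, 0.0]
force: [-0.9, 0.8, -2.5]
opening: 0.0288
gripper_force: 49.6
```

Run:
```python
from h import *
rel([0.4347,-0.2448,0.10],0.1387)
```

```text
d cm [-4.2  26.29  0.35] w [ 0.     -0.0003  0.0691]
```

>>> {"method": "play_rows", "body": {
  "series": [
    {"wx": 0,"wy": 0,"wz": 0.01,"dx": -0.4,"dy": 2,"dz": 0,"claw": 1},
    {"wx": 0,"wy": 0,"wz": 0.02,"dx": -0.8,"dy": 5,"dz": 0,"claw": 1},
    {"wx": 0,"wy": 0,"wz": 0.03,"dx": -1.3,"dy": 8.3,"dz": 0,"claw": 1},
    {"wx": 0,"wy": 0,"wz": 0.04,"dx": -1.9,"dy": 11.6,"dz": 0,"claw": 1},
    {"wx": 0,"wy": 0,"wz": 0.05,"dx": -2.4,"dy": 14.9,"dz": 0,"claw": 1},
    {"wx": 0,"wy": 0,"wz": 0.06,"dx": -2.9,"dy": 18.2,"dz": 0,"claw": 1},
    {"wx": 0,"wy": 0,"wz": 0.069,"dx": -3.4,"dy": 21.5,"dz": 0,"claw": 1},
    {"wx": 0,"wy": 0,"wz": 0.069,"dx": -3.9,"dy": 24.5,"dz": 0.2,"claw": 1},
    {"wx": 0,"wy": 0,"wz": 0.069,"dx": -4.2,"dy": 26.3,"dz": 0.35,"claw": 1},
    {"wx": 0,"wy": 0,"wz": 0.069,"dx": -4.2,"dy": 26.3,"dz": 0.35,"claw": 1},
    {"wx": 0,"wy": 0,"wz": 0.069,"dx": -4.2,"dy": 26.3,"dz": 0.35,"claw": 1},
    {"wx": 0,"wy": 0,"wz": 0.069,"dx": -4.2,"dy": 26.3,"dz": 0.35,"claw": 1}
  ]
}}

```text
time_s: 11.23
tool_pos: [0.434, -0.2442, 0.0994]
orientation: [-0.001, 0.998, 0.069, -0.001]
force: [-0.3, 1.0, -2.9]
opening: 0.0288
gripper_force: 50.1
```

Run:
```python
from h import *
m=ctrl.camera_model("wrist");im=ctrl.grab_frame("wrist");np.savez("pics/al.npz",im=im,**m)
cv2.imwrite("pics/al.png",cv2.resize(im[0:400,180:460],None,fx=2,fy=1.5)[:600,:,::-1])
print(tool()[0]);rel([0.4347,-0.2448,0.041],0.1387)
```

```text
[ 0.43417243 -0.24396669  0.09958937]
d cm [0.05 0.1  5.86] w [-0.0012  0.0011  0.0005]
```

View pics/al.png

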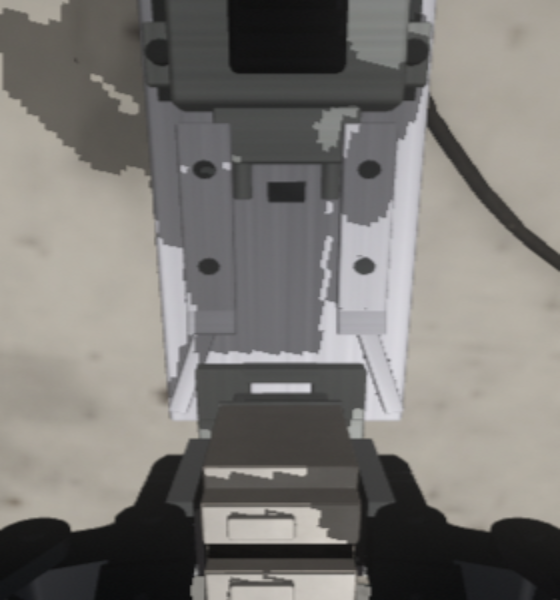

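Run:
```python
from h import *
m=dict(np.load("pics/al.npz"));f=lambda q,z:ray("wrist",(180+q[0]/2-.25,q[1]/1.5-.2),z,m)[:2]
S=[f(q,.0285) for q in [(204.5,169.5),(369,169.5),(208.5,266.5),(364,266)]];s1=(S[0]+S[1])/2;s2=(S[2]+S[3])/2
N=[f(q,.0816) for q in [(197,366),(365,366)]];n=np.mean(N,0);P=f((288.5,72),.048)
d=s1-s2;print("screw mids",s1,s2,"slot",f((286.5,191),.02),"gap",np.linalg.norm(S[0]-S[1]),"nose",n,"w",np.linalg.norm(N[0]-N[1]),"nose yaw",np.arctan2(*(N[0]-N[1])[::-1])-np.pi/2)
a=.1387
x=np.array([np.cos(a),np.sin(a)]);y=np.array([-x[1],x[0]]);o=np.array([.409,-.2484]);t=tool()[0][:2]
for k,v in [("s1",s1),("s2",s2),("nose",n),("padfront",P),("tcp",t)]: print(k,((v-o)@x).round(4),((v-o)@y).round(4))
```

```text
screw mids [ 0.52439981 -0.23224442] [ 0.48660455 -0.23746515] slot [ 0.5164362  -0.23337101] gap 0.04910956581778821 nose [ 0.46028761 -0.23948144] w 0.042675016733687524 nose yaw 0.1388850453089756
s1 0.1165 0.0
s2 0.0784 0.0001
nose 0.052 0.0017
padfront 0.1468 -0.0002
tcp 0.0255 0.0009
```

>>> {"method": "play_rows", "body": {
  "series": [
    {"wx": 0,"wy": 0,"wz": 0,"dx": 0,"dy": 0.15,"dz": 0.5,"claw": 1},
    {"wx": 0,"wy": 0,"wz": 0,"dx": 0,"dy": 0.15,"dz": 2,"claw": 1},
    {"wx": 0,"wy": 0,"wz": 0,"dx": 0,"dy": 0.15,"dz": 3.5,"claw": 1},
    {"wx": 0,"wy": 0,"wz": 0,"dx": 0,"dy": 0.15,"dz": 4.7,"claw": 1},
    {"wx": 0,"wy": 0,"wz": 0,"dx": 0,"dy": 0.15,"dz": 5.4,"claw": 1},
    {"wx": 0,"wy": 0,"wz": 0,"dx": 0,"dy": 0.15,"dz": 5.8,"claw": 1},
    {"wx": 0,"wy": 0,"wz": 0,"dx": 0,"dy": 0.15,"dz": 5.95,"claw": 1},
    {"wx": 0,"wy": 0,"wz": 0,"dx": 0,"dy": 0.15,"dz": 6.05,"claw": 1},
    {"wx": 0,"wy": 0,"wz": 0,"dx": 0,"dy": 0.15,"dz": 6.05,"claw": 1},
    {"wx": 0,"wy": 0,"wz": 0,"dx": 0,"dy": 0.15,"dz": 6.05,"claw": 1}
  ]
}}

```text
time_s: 12.12
tool_pos: [0.4327, -0.2459, 0.0406]
orientation: [-0.0, 0.998, 0.07, -0.002]
force: [-27.1, -8.0, 40.3]
opening: 0.0287
gripper_force: 54.4
```

Contact came too early and it is pushing backwards, so the nose is probably on the lip fronts. I'll lift, back off 10 mm and lower gently.

>>> {"method": "play_rows", "body": {
  "series": [
    {"wx": 0,"wy": 0,"wz": 0,"dx": 0,"dy": 0,"dz": -0.3,"claw": 1},
    {"wx": 0,"wy": 0,"wz": 0,"dx": -0.2,"dy": 0,"dz": -0.8,"claw": 1},
    {"wx": 0,"wy": 0,"wz": 0,"dx": -0.6,"dy": 0,"dz": -0.8,"claw": 1},
    {"wx": 0,"wy": 0,"wz": 0,"dx": -1,"dy": 0,"dz": -0.8,"claw": 1},
    {"wx": 0,"wy": 0,"wz": 0,"dx": -1,"dy": 0,"dz": -0.8,"claw": 1},
    {"wx": 0,"wy": 0,"wz": 0,"dx": -1,"dy": 0,"dz": -0.8,"claw": 1}
  ]
}}

```text
time_s: 12.62
tool_pos: [0.4246, -0.2477, 0.0474]
orientation: [-0.0, 0.998, 0.069, -0.0]
force: [0.0, 0.4, -2.8]
opening: 0.0289
gripper_force: 49.6
```

Run:
```python
from h import *
m=ctrl.camera_model("wrist");im=ctrl.grab_frame("wrist");np.savez("pics/al2.npz",im=im,**m)
cv2.imwrite("pics/al2.png",cv2.resize(im[80:400,180:460],None,fx=2,fy=1.85)[:,:,::-1])
print(tool()[0]);rel([0.4347,-0.2448,0.041],0.1387);s=ctrl.get_state();print(s['force'],s['moment'],s['opening'])
```

```text
[ 0.42483358 -0.2477482   0.04748276]
d cm [ 1.02 -0.16  0.65] w [-0.0002  0.0002  0.    ]
[ 0.33398048  0.44760029 -1.86051801] [ 0.03699143 -0.00212912  0.01077341] 0.028417713349579724
```

View pics/al2.png

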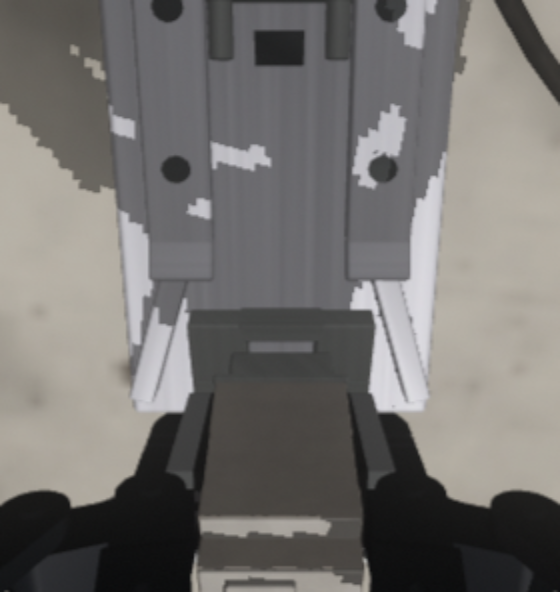

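The foot's nose (row 312) now stands short of the lip fronts (row 278), between the guides, with corners at about (190,312) and (374,312). I'll compute its rail coordinates.

Run:
```python
from h import *
m=dict(np.load("pics/al2.npz"));f=lambda q,z:ray("wrist",(180+q[0]/2-.25,80+q[1]/1.85-.2),z,m)[:2]
a=.1387;x=np.array([np.cos(a),np.sin(a)]);y=np.array([-x[1],x[0]]);o=np.array([.409,-.2484])
R=lambda v:np.round([(v-o)@x*1e3,(v-o)@y*1e3],1)
for k,q,z in [("noseL",(190,312),.0294),("noseR",(374,312),.0294),("scrL",(176,169),.0285),("scrR",(383,169),.0285),("lipL front",(150,279),.02),("lipR front",(410,279),.02),("lipL front",(150,279),.0285),
 ("mouthL",(133,410),.012),("mouthR",(424,410),.012),("guideLin",(188,285),.02),("guideRin",(373,283),.02)]: print(k,R(f(q,z)))
print(R(tool()[0][:2]))
```

```text
noseL [39.6 22.9]
noseR [ 39.6 -24.1]
scrL [78.5 24.7]
scrR [ 78.5 -24.7]
lipL front [46.3 34.5]
lipR front [ 46.3 -34.7]
lipL front [48.9 32.7]
mouthL [-0.2 43.9]
mouthR [ -0.2 -43.2]
guideLin [44.5 24.4]
guideRin [ 45.1 -24.9]
[15.8 -1.5]
```

>>> {"method": "play_rows", "body": {
  "series": [
    {"wx": 0,"wy": 0,"wz": 0,"dx": 0,"dy": -0.06,"dz": 0.3,"claw": 1},
    {"wx": 0,"wy": 0,"wz": 0,"dx": 0,"dy": -0.06,"dz": 0.5,"claw": 1},
    {"wx": 0,"wy": 0,"wz": 0,"dx": 0,"dy": -0.06,"dz": 0.6,"claw": 1},
    {"wx": 0,"wy": 0,"wz": 0,"dx": 0,"dy": -0.06,"dz": 0.6,"claw": 1},
    {"wx": 0,"wy": 0,"wz": 0,"dx": 0,"dy": -0.06,"dz": 0.6,"claw": 1}
  ]
}}

```text
time_s: 13.08
tool_pos: [0.4248, -0.2472, 0.0415]
orientation: [-0.0, 0.998, 0.069, -0.0]
force: [0.3, -0.5, -3.0]
opening: 0.0284
gripper_force: 49.6
```

Still free (fz is just the weight). Lowering on in 1 mm steps.

>>> {"method": "play_rows", "body": {
  "series": [
    {"wx": 0,"wy": 0,"wz": 0,"dx": 0,"dy": 0,"dz": 0.07,"claw": 1},
    {"wx": 0,"wy": 0,"wz": 0,"dx": 0,"dy": 0,"dz": 0.15,"claw": 1},
    {"wx": 0,"wy": 0,"wz": 0,"dx": 0,"dy": 0,"dz": 0.15,"claw": 1},
    {"wx": 0,"wy": 0,"wz": 0,"dx": 0,"dy": 0,"dz": 0.15,"claw": 1}
  ]
}}

```text
time_s: 13.42
tool_pos: [0.4249, -0.2472, 0.0402]
orientation: [0.0, 0.998, 0.069, 0.0]
force: [0.2, -0.9, -3.6]
opening: 0.0292
gripper_force: 49.6
```

>>> {"method": "play_rows", "body": {
  "series": [
    {"wx": 0,"wy": 0,"wz": 0,"dx": 0,"dy": 0,"dz": 0.08,"claw": 1},
    {"wx": 0,"wy": 0,"wz": 0,"dx": 0,"dy": 0,"dz": 0.08,"claw": 1},
    {"wx": 0,"wy": 0,"wz": 0,"dx": 0,"dy": 0,"dz": 0.08,"claw": 1}
  ]
}}

```text
time_s: 13.67
tool_pos: [0.4249, -0.2472, 0.0394]
orientation: [-0.0, 0.998, 0.069, -0.0]
force: [0.3, -0.2, -1.7]
opening: 0.0285
gripper_force: 49.6
```

>>> {"method": "play_rows", "body": {
  "series": [
    {"wx": 0,"wy": 0,"wz": 0,"dx": 0,"dy": 0,"dz": 0.05,"claw": 1},
    {"wx": 0,"wy": 0,"wz": 0,"dx": 0,"dy": 0,"dz": 0.05,"claw": 1},
    {"wx": 0,"wy": 0,"wz": 0,"dx": 0,"dy": 0,"dz": 0.05,"claw": 1}
  ]
}}

```text
time_s: 13.92
tool_pos: [0.4248, -0.2472, 0.0389]
orientation: [-0.0, 0.998, 0.069, -0.0]
force: [-0.3, -1.0, -2.4]
opening: 0.0286
gripper_force: 49.6
```

>>> {"method": "play_rows", "body": {
  "series": [
    {"wx": 0,"wy": 0,"wz": 0,"dx": 0,"dy": 0,"dz": 0.05,"claw": 1},
    {"wx": 0,"wy": 0,"wz": 0,"dx": 0,"dy": 0,"dz": 0.1,"claw": 1},
    {"wx": 0,"wy": 0,"wz": 0,"dx": 0,"dy": 0,"dz": 0.1,"claw": 1},
    {"wx": 0,"wy": 0,"wz": 0,"dx": 0,"dy": 0,"dz": 0.1,"claw": 1}
  ]
}}

```text
time_s: 14.25
tool_pos: [0.4248, -0.2472, 0.0378]
orientation: [-0.0, 0.998, 0.069, -0.0]
force: [-0.0, 0.1, -3.3]
opening: 0.0287
gripper_force: 49.6
```

>>> {"method": "play_rows", "body": {
  "series": [
    {"wx": 0,"wy": 0,"wz": 0,"dx": 0,"dy": 0,"dz": 0.05,"claw": 1},
    {"wx": 0,"wy": 0,"wz": 0,"dx": 0,"dy": 0,"dz": 0.1,"claw": 1},
    {"wx": 0,"wy": 0,"wz": 0,"dx": 0,"dy": 0,"dz": 0.1,"claw": 1},
    {"wx": 0,"wy": 0,"wz": 0,"dx": 0,"dy": 0,"dz": 0.1,"claw": 1}
  ]
}}

```text
time_s: 14.58
tool_pos: [0.4248, -0.2472, 0.0368]
orientation: [-0.0, 0.998, 0.069, -0.0]
force: [0.3, -0.4, -2.8]
opening: 0.0286
gripper_force: 49.6
```

>>> {"method": "play_rows", "body": {
  "series": [
    {"wx": 0,"wy": 0,"wz": 0,"dx": 0,"dy": 0,"dz": 0.05,"claw": 1},
    {"wx": 0,"wy": 0,"wz": 0,"dx": 0,"dy": 0,"dz": 0.1,"claw": 1},
    {"wx": 0,"wy": 0,"wz": 0,"dx": 0,"dy": 0,"dz": 0.1,"claw": 1},
    {"wx": 0,"wy": 0,"wz": 0,"dx": 0,"dy": 0,"dz": 0.1,"claw": 1}
  ]
}}

```text
time_s: 14.92
tool_pos: [0.4249, -0.2472, 0.0358]
orientation: [-0.0, 0.998, 0.069, -0.0]
force: [0.2, 0.2, -2.5]
opening: 0.0288
gripper_force: 49.6
```

>>> {"method": "play_rows", "body": {
  "series": [
    {"wx": 0,"wy": 0,"wz": 0,"dx": 0,"dy": 0,"dz": 0.05,"claw": 1},
    {"wx": 0,"wy": 0,"wz": 0,"dx": 0,"dy": 0,"dz": 0.05,"claw": 1},
    {"wx": 0,"wy": 0,"wz": 0,"dx": 0,"dy": 0,"dz": 0.05,"claw": 1}
  ]
}}

```text
time_s: 15.17
tool_pos: [0.4249, -0.2472, 0.0353]
orientation: [-0.0, 0.998, 0.069, -0.0]
force: [-0.8, 0.0, -2.8]
opening: 0.0289
gripper_force: 49.6
```

>>> {"method": "play_rows", "body": {
  "series": [
    {"wx": 0,"wy": 0,"wz": 0,"dx": 0,"dy": 0,"dz": 0.05,"claw": 1},
    {"wx": 0,"wy": 0,"wz": 0,"dx": 0,"dy": 0,"dz": 0.1,"claw": 1},
    {"wx": 0,"wy": 0,"wz": 0,"dx": 0,"dy": 0,"dz": 0.15,"claw": 1},
    {"wx": 0,"wy": 0,"wz": 0,"dx": 0,"dy": 0,"dz": 0.15,"claw": 1},
    {"wx": 0,"wy": 0,"wz": 0,"dx": 0,"dy": 0,"dz": 0.15,"claw": 1}
  ]
}}

```text
time_s: 15.58
tool_pos: [0.425, -0.2473, 0.0341]
orientation: [0.0, 0.998, 0.069, 0.0]
force: [-0.0, 0.4, 4.4]
opening: 0.0283
gripper_force: 50.7
```

Run:
```python
from h import *
s=ctrl.get_state();print(s['tool_pos'],s['force'],s['moment'])
m=ctrl.camera_model("side")
im=ctrl.grab_frame("side")
for n in ["insert_centre","shoe"]:
    for r in ctrl.look_for("side",n)[:2]: print(n,round(r['conf'],2),np.round(r['location'],4))
np.savez("pics/sd.npz",im=im)
o=ctrl.outline_of("side","shoe")
for r in o[:1]:
    ys,xs=np.nonzero(r['region']);print(r['conf'],len(xs),xs.min(),xs.max(),ys.min(),ys.max())
    print(cv2.minAreaRect(np.c_[xs,ys].astype(np.float32)))
```

```text
[ 0.42496252 -0.24725151  0.03405498] [-0.04056125  0.42531272  4.42522142] [0.18491101 0.09478378 0.02741616]
insert_centre 0.71 [ 0.4106 -0.2625  0.0365]
shoe 0.73 [ 0.4122 -0.2643  0.0309]
shoe 0.62 [0.5765 0.0468 0.0461]
0.95 902 210 255 337 380
((232.53268432617188, 354.2895812988281), (43.62102127075195, 39.01129150390625), 72.25532531738281)
```

Contact at 0.034: the insert had slipped about 4 mm in the grip. I'll release it, let it sit level on the landing, and regrip.

>>> {"method": "play_rows", "body": {
  "series": [
    {"wx": 0,"wy": 0,"wz": 0,"dx": 0,"dy": 0,"dz": 0,"claw": 0.1},
    {"wx": 0,"wy": 0,"wz": 0,"dx": 0,"dy": 0,"dz": 0,"claw": -0.1},
    {"wx": 0,"wy": 0,"wz": 0,"dx": 0,"dy": 0,"dz": -0.1,"claw": -0.2},
    {"wx": 0,"wy": 0,"wz": 0,"dx": 0,"dy": 0,"dz": -0.3,"claw": -0.2},
    {"wx": 0,"wy": 0,"wz": 0,"dx": 0,"dy": 0,"dz": -0.3,"claw": -0.2},
    {"wx": 0,"wy": 0,"wz": 0,"dx": 0,"dy": 0,"dz": -0.3,"claw": -0.2}
  ]
}}

```text
time_s: 16.28
tool_pos: [0.4249, -0.2473, 0.037]
orientation: [0.0, 0.998, 0.069, 0.0]
force: [0.2, 0.5, 0.6]
opening: 0.0514
gripper_force: 0.0
```

Run:
```python
from h import *
m=ctrl.camera_model("wrist");im=ctrl.grab_frame("wrist");np.savez("pics/g.npz",im=im,**m)
s=ctrl.get_state();print(s['tool_pos'],s['force'],s['opening'])
a=.1387;x=np.array([np.cos(a),np.sin(a)]);y=np.array([-x[1],x[0]]);o=np.array([.409,-.2484])
for n in ["shoe","insert_centre"]:
  for r in ctrl.outline_of("wrist",n)[:2]:
    ys,xs=np.nonzero(r['region']);print(n,r['conf'],xs.min(),xs.max(),ys.min(),ys.max(),cv2.minAreaRect(np.c_[xs,ys].astype(np.float32)))
    for v in range(ys.min(),min(ys.min()+140,ys.max()),10):
        q=xs[ys==v]; 
        if len(q): P=[ray("wrist",(u,v),.020,m)[:2]-o for u in (q.min(),q.max())];print(v,q.min(),q.max(),[(np.round([p@x*1e3,p@y*1e3],1)).tolist() for p in P])
```

```text
[ 0.42491307 -0.24726938  0.03695656] [ 0.35602053 -0.24169229 -0.07722543] 0.051160311427303096
shoe 0.77 276 363 229 404 ((317.1553955078125, 315.90179443359375), (87.21453094482422, 174.48336791992188), 1.8676787614822388)
229 298 329 [[50.7, 11.0], [50.7, -4.4]]
239 277 363 [[45.4, 21.7], [45.4, -21.6]]
249 276 362 [[40.1, 22.4], [40.1, -21.3]]
259 278 362 [[34.6, 21.6], [34.6, -21.5]]
269 278 362 [[29.1, 21.9], [29.1, -21.7]]
279 277 361 [[23.4, 22.6], [23.4, -21.4]]
289 278 361 [[17.6, 22.3], [17.6, -21.6]]
299 279 360 [[11.7, 22.0], [11.7, -21.3]]
309 280 360 [[5.6, 21.7], [5.6, -21.6]]
319 278 360 [[-0.6, 23.0], [-0.6, -21.8]]
329 278 360 [[-6.9, 23.3], [-6.9, -22.0]]
339 279 360 [[-13.3, 23.0], [-13.4, -22.3]]
349 281 358 [[-19.9, 22.1], [-20.0, -21.4]]
359 281 357 [[-26.7, 22.4], [-26.7, -21.1]]
insert_centre 0.71 277 363 230 403 ((320.0, 316.5), (173.0, 86.0), 90.0)
230 286 352 [[50.1, 17.0], [50.1, -15.9]]
240 278 363 [[44.9, 21.2], [44.9, -21.6]]
250 277 362 [[39.5, 22.0], [39.5, -21.3]]
260 278 362 [[34.1, 21.7], [34.1, -21.5]]
270 278 362 [[28.5, 21.9], [28.5, -21.7]]
280 279 361 [[22.8, 21.6], [22.8, -21.4]]
290 279 361 [[17.0, 21.8], [17.0, -21.7]]
300 279 360 [[11.1, 22.0], [11.1, -21.4]]
310 281 360 [[5.0, 21.2], [5.0, -21.6]]
320 279 360 [[-1.2, 22.5], [-1.2, -21.8]]
330 279 360 [[-7.5, 22.8], [-7.5, -22.1]]
340 280 359 [[-14.0, 22.5], [-14.0, -21.8]]
350 282 357 [[-20.6, 21.6], [-20.6, -20.9]]
360 283 357 [[-27.4, 21.2], [-27.4, -21.1]]
```

The foot is level, straight, centred (y≈0.1) with its nose at about x=49. I'll regrip about 3 mm further forward.

>>> {"method": "play_rows", "body": {
  "series": [
    {"wx": 0,"wy": 0,"wz": 0,"dx": 0.3,"dy": -0.1,"dz": -0.1,"claw": -0.2},
    {"wx": 0,"wy": 0,"wz": 0,"dx": 0.3,"dy": -0.1,"dz": -0.1,"claw": 0.1},
    {"wx": 0,"wy": 0,"wz": 0,"dx": 0.3,"dy": -0.1,"dz": -0.1,"claw": 0.3},
    {"wx": 0,"wy": 0,"wz": 0,"dx": 0.3,"dy": -0.1,"dz": -0.1,"claw": 0.5},
    {"wx": 0,"wy": 0,"wz": 0,"dx": 0.3,"dy": -0.1,"dz": -0.1,"claw": 1},
    {"wx": 0,"wy": 0,"wz": 0,"dx": 0.3,"dy": -0.1,"dz": -0.1,"claw": 1},
    {"wx": 0,"wy": 0,"wz": 0,"dx": 0.3,"dy": -0.1,"dz": -0.1,"claw": 1},
    {"wx": 0,"wy": 0,"wz": 0,"dx": 0.3,"dy": -0.1,"dz": -0.1,"claw": 1}
  ],
  "newtons": 70
}}

```text
time_s: 17.1
tool_pos: [0.4279, -0.2459, 0.0381]
orientation: [0.0, 0.998, 0.069, 0.0]
force: [1.0, 0.6, 5.2]
opening: 0.0285
gripper_force: 69.4
```

>>> {"method": "play_rows", "body": {
  "series": [
    {"wx": 0,"wy": 0,"wz": 0,"dx": 0,"dy": 0,"dz": -0.07,"claw": 1},
    {"wx": 0,"wy": 0,"wz": 0,"dx": 0.3,"dy": 0,"dz": -0.07,"claw": 1},
    {"wx": 0,"wy": 0,"wz": 0,"dx": 0.6,"dy": 0,"dz": -0.07,"claw": 1},
    {"wx": 0,"wy": 0,"wz": 0,"dx": 0.9,"dy": 0,"dz": -0.07,"claw": 1},
    {"wx": 0,"wy": 0,"wz": 0,"dx": 1.2,"dy": 0,"dz": -0.07,"claw": 1},
    {"wx": 0,"wy": 0,"wz": 0,"dx": 1.5,"dy": 0,"dz": -0.07,"claw": 1}
  ]
}}

```text
time_s: 17.6
tool_pos: [0.443, -0.2437, 0.0385]
orientation: [-0.0, 0.998, 0.069, -0.0]
force: [0.7, 0.2, -2.7]
opening: 0.0285
gripper_force: 69.0
```

Moving free; I'll slide on under the lips.

>>> {"method": "play_rows", "body": {
  "series": [
    {"wx": 0,"wy": 0,"wz": 0,"dx": 0.3,"dy": 0,"dz": 0.02,"claw": 1},
    {"wx": 0,"wy": 0,"wz": 0,"dx": 0.6,"dy": 0,"dz": 0.02,"claw": 1},
    {"wx": 0,"wy": 0,"wz": 0,"dx": 0.9,"dy": 0,"dz": 0.02,"claw": 1},
    {"wx": 0,"wy": 0,"wz": 0,"dx": 1.2,"dy": 0,"dz": 0.02,"claw": 1},
    {"wx": 0,"wy": 0,"wz": 0,"dx": 1.5,"dy": 0,"dz": 0.02,"claw": 1}
  ]
}}

```text
time_s: 18.02
tool_pos: [0.4577, -0.2416, 0.0384]
orientation: [-0.0, 0.998, 0.069, -0.0]
force: [0.2, -0.8, -2.9]
opening: 0.0286
gripper_force: 69.0
```

>>> {"method": "play_rows", "body": {
  "series": [
    {"wx": 0,"wy": 0,"wz": 0,"dx": 0.3,"dy": 0,"dz": 0,"claw": 1},
    {"wx": 0,"wy": 0,"wz": 0,"dx": 0.6,"dy": 0,"dz": 0,"claw": 1},
    {"wx": 0,"wy": 0,"wz": 0,"dx": 0.9,"dy": 0,"dz": 0,"claw": 1},
    {"wx": 0,"wy": 0,"wz": 0,"dx": 1.2,"dy": 0,"dz": 0,"claw": 1},
    {"wx": 0,"wy": 0,"wz": 0,"dx": 1.5,"dy": 0,"dz": 0,"claw": 1}
  ]
}}

```text
time_s: 18.43
tool_pos: [0.4725, -0.2396, 0.0384]
orientation: [-0.0, 0.998, 0.069, -0.0]
force: [-1.0, -0.6, -3.0]
opening: 0.0283
gripper_force: 69.0
```

>>> {"method": "play_rows", "body": {
  "series": [
    {"wx": 0,"wy": 0,"wz": 0,"dx": 0.3,"dy": 0,"dz": 0,"claw": 1},
    {"wx": 0,"wy": 0,"wz": 0,"dx": 0.6,"dy": 0,"dz": 0,"claw": 1},
    {"wx": 0,"wy": 0,"wz": 0,"dx": 0.9,"dy": 0,"dz": 0,"claw": 1},
    {"wx": 0,"wy": 0,"wz": 0,"dx": 1.1,"dy": 0,"dz": 0,"claw": 1}
  ]
}}

```text
time_s: 18.77
tool_pos: [0.4836, -0.2381, 0.0384]
orientation: [0.0, 0.998, 0.069, 0.0]
force: [-0.4, -0.1, -2.9]
opening: 0.0285
gripper_force: 69.0
```

>>> {"method": "play_rows", "body": {
  "series": [
    {"wx": 0,"wy": 0,"wz": 0,"dx": 0.15,"dy": 0,"dz": 0,"claw": 1},
    {"wx": 0,"wy": 0,"wz": 0,"dx": 0.3,"dy": 0,"dz": 0,"claw": 1},
    {"wx": 0,"wy": 0,"wz": 0,"dx": 0.4,"dy": 0,"dz": 0,"claw": 1}
  ]
}}

```text
time_s: 19.02
tool_pos: [0.4859, -0.2373, 0.0382]
orientation: [-0.0, 0.998, 0.069, -0.001]
force: [-10.1, -3.7, 3.7]
opening: 0.0282
gripper_force: 69.7
```

>>> {"method": "play_rows", "body": {
  "series": [
    {"wx": 0,"wy": 0,"wz": 0,"dx": 0,"dy": 0,"dz": 0,"claw": 1},
    {"wx": 0,"wy": 0,"wz": 0,"dx": 0,"dy": 0,"dz": 0,"claw": 1}
  ]
}}

```text
time_s: 19.18
tool_pos: [0.486, -0.2372, 0.0382]
orientation: [-0.0, 0.998, 0.069, -0.001]
force: [-7.6, -2.8, 1.6]
opening: 0.0283
gripper_force: 69.5
```

>>> {"method": "play_rows", "body": {
  "series": [
    {"wx": 0,"wy": 0,"wz": 0,"dx": 0.05,"dy": 0,"dz": 0,"claw": 1},
    {"wx": 0,"wy": 0,"wz": 0,"dx": 0.1,"dy": 0,"dz": 0,"claw": 1},
    {"wx": 0,"wy": 0,"wz": 0,"dx": 0.1,"dy": 0,"dz": 0,"claw": 1}
  ]
}}

```text
time_s: 19.43
tool_pos: [0.4867, -0.2371, 0.0382]
orientation: [-0.0, 0.998, 0.069, -0.001]
force: [-9.6, -2.5, 3.5]
opening: 0.0286
gripper_force: 69.7
```

>>> {"method": "play_rows", "body": {
  "series": [
    {"wx": 0,"wy": 0,"wz": 0,"dx": 0.05,"dy": 0,"dz": 0,"claw": 1},
    {"wx": 0,"wy": 0,"wz": 0,"dx": 0.1,"dy": 0,"dz": 0,"claw": 1},
    {"wx": 0,"wy": 0,"wz": 0,"dx": 0.15,"dy": 0,"dz": 0,"claw": 1},
    {"wx": 0,"wy": 0,"wz": 0,"dx": 0.15,"dy": 0,"dz": 0,"claw": 1}
  ]
}}

```text
time_s: 19.77
tool_pos: [0.488, -0.2369, 0.0383]
orientation: [-0.0, 0.998, 0.069, -0.001]
force: [-11.0, -3.8, 3.6]
opening: 0.0281
gripper_force: 69.9
```

>>> {"method": "play_rows", "body": {
  "series": [
    {"wx": 0,"wy": 0,"wz": 0,"dx": 0.05,"dy": 0,"dz": 0,"claw": 1},
    {"wx": 0,"wy": 0,"wz": 0,"dx": 0.1,"dy": 0,"dz": 0,"claw": 1},
    {"wx": 0,"wy": 0,"wz": 0,"dx": 0.15,"dy": 0,"dz": 0,"claw": 1},
    {"wx": 0,"wy": 0,"wz": 0,"dx": 0.15,"dy": 0,"dz": 0,"claw": 1}
  ]
}}

```text
time_s: 20.1
tool_pos: [0.4894, -0.2367, 0.0383]
orientation: [-0.0, 0.998, 0.069, -0.001]
force: [-10.4, -4.2, 5.7]
opening: 0.0289
gripper_force: 70.0
```

>>> {"method": "play_rows", "body": {
  "series": [
    {"wx": 0,"wy": 0,"wz": 0,"dx": 0.07,"dy": 0,"dz": 0,"claw": 1},
    {"wx": 0,"wy": 0,"wz": 0,"dx": 0.14,"dy": 0,"dz": 0,"claw": 1},
    {"wx": 0,"wy": 0,"wz": 0,"dx": 0.2,"dy": 0,"dz": 0,"claw": 1},
    {"wx": 0,"wy": 0,"wz": 0,"dx": 0.2,"dy": 0,"dz": 0,"claw": 1}
  ]
}}

```text
time_s: 20.43
tool_pos: [0.4921, -0.2364, 0.0383]
orientation: [-0.0, 0.998, 0.069, -0.001]
force: [-5.3, -1.1, 0.1]
opening: 0.0284
gripper_force: 69.2
```

>>> {"method": "play_rows", "body": {
  "series": [
    {"wx": 0,"wy": 0,"wz": 0,"dx": 0.07,"dy": 0,"dz": 0,"claw": 1},
    {"wx": 0,"wy": 0,"wz": 0,"dx": 0.14,"dy": 0,"dz": 0,"claw": 1},
    {"wx": 0,"wy": 0,"wz": 0,"dx": 0.15,"dy": 0,"dz": 0,"claw": 1},
    {"wx": 0,"wy": 0,"wz": 0,"dx": 0.15,"dy": 0,"dz": 0,"claw": 1}
  ]
}}

```text
time_s: 20.77
tool_pos: [0.4935, -0.2362, 0.0383]
orientation: [-0.0, 0.998, 0.069, -0.001]
force: [-6.4, -1.2, 0.8]
opening: 0.0283
gripper_force: 69.3
```

>>> {"method": "play_rows", "body": {
  "series": [
    {"wx": 0,"wy": 0,"wz": 0,"dx": 0.05,"dy": 0,"dz": 0,"claw": 1},
    {"wx": 0,"wy": 0,"wz": 0,"dx": 0.1,"dy": 0,"dz": 0,"claw": 1},
    {"wx": 0,"wy": 0,"wz": 0,"dx": 0.1,"dy": 0,"dz": 0,"claw": 1}
  ]
}}

```text
time_s: 21.02
tool_pos: [0.4944, -0.236, 0.0382]
orientation: [-0.0, 0.998, 0.069, -0.001]
force: [-7.6, -1.3, 1.1]
opening: 0.0286
gripper_force: 69.4
```

>>> {"method": "play_rows", "body": {
  "series": [
    {"wx": 0,"wy": 0,"wz": 0,"dx": 0.05,"dy": 0,"dz": 0,"claw": 1},
    {"wx": 0,"wy": 0,"wz": 0,"dx": 0.1,"dy": 0,"dz": 0,"claw": 1},
    {"wx": 0,"wy": 0,"wz": 0,"dx": 0.1,"dy": 0,"dz": 0,"claw": 1}
  ]
}}

```text
time_s: 21.27
tool_pos: [0.4953, -0.2359, 0.0382]
orientation: [-0.0, 0.998, 0.069, -0.001]
force: [-7.9, -1.3, 1.3]
opening: 0.0282
gripper_force: 69.4
```

>>> {"method": "play_rows", "body": {
  "series": [
    {"wx": 0,"wy": 0,"wz": 0,"dx": 0.05,"dy": 0,"dz": 0,"claw": 1},
    {"wx": 0,"wy": 0,"wz": 0,"dx": 0.1,"dy": 0,"dz": 0,"claw": 1},
    {"wx": 0,"wy": 0,"wz": 0,"dx": 0.1,"dy": 0,"dz": 0,"claw": 1}
  ]
}}

```text
time_s: 21.52
tool_pos: [0.4964, -0.2358, 0.0382]
orientation: [-0.0, 0.998, 0.069, -0.001]
force: [-7.3, -1.2, 0.7]
opening: 0.0284
gripper_force: 69.3
```

>>> {"method": "play_rows", "body": {
  "series": [
    {"wx": 0,"wy": 0,"wz": 0,"dx": 0.05,"dy": 0,"dz": 0,"claw": 1},
    {"wx": 0,"wy": 0,"wz": 0,"dx": 0.1,"dy": 0,"dz": 0,"claw": 1},
    {"wx": 0,"wy": 0,"wz": 0,"dx": 0.1,"dy": 0,"dz": 0,"claw": 1}
  ]
}}

```text
time_s: 21.77
tool_pos: [0.4973, -0.2356, 0.0382]
orientation: [-0.0, 0.998, 0.069, -0.001]
force: [-7.3, -1.1, 1.0]
opening: 0.0285
gripper_force: 69.5
```

>>> {"method": "play_rows", "body": {
  "series": [
    {"wx": 0,"wy": 0,"wz": 0,"dx": 0.05,"dy": 0,"dz": 0,"claw": 1},
    {"wx": 0,"wy": 0,"wz": 0,"dx": 0.1,"dy": 0,"dz": 0,"claw": 1},
    {"wx": 0,"wy": 0,"wz": 0,"dx": 0.1,"dy": 0,"dz": 0,"claw": 1}
  ]
}}

```text
time_s: 22.02
tool_pos: [0.4983, -0.2355, 0.0382]
orientation: [-0.0, 0.998, 0.069, -0.001]
force: [-7.5, -2.0, 2.4]
opening: 0.0285
gripper_force: 69.5
```

Run:
```python
from h import *
m=ctrl.camera_model("wrist");im=ctrl.grab_frame("wrist");np.savez("pics/k.npz",im=im,**m)
a=.1387;x=np.array([np.cos(a),np.sin(a)]);y=np.array([-x[1],x[0]]);o=np.array([.409,-.2484])
t=tool()[0];print((t[:2]-o)@x,(t[:2]-o)@y,ctrl.get_state()['force'])
for n in ["shoe","insert_centre","target_catch"]:
  for r in ctrl.outline_of("wrist",n)[:2]:
    ys,xs=np.nonzero(r['region']);print(n,round(r['conf'],2),xs.min(),xs.max(),ys.min(),ys.max())
```

```text
0.09016765130401008 0.0004268965753798892 [-7.95207834 -1.92038178  1.6789725 ]
shoe 0.56 279 360 241 408
insert_centre 0.96 279 360 241 408
target_catch 0.65 285 362 131 255
```

Run:
```python
from h import *
a=.1387;x=np.array([np.cos(a),np.sin(a)]);y=np.array([-x[1],x[0]]);o=np.array([.409,-.2484])
def R(p): p=p[:2]-o;return np.round([p@x*1e3,p@y*1e3],1)
for t in ["tgt3","al2","g","k"]:
    m=dict(np.load(f"pics/{t}.npz"));g=cv2.cvtColor(m['im'],cv2.COLOR_RGB2GRAY)
    c=proj(m,[.5672,-.2262,.048]);
    n,l,s,ce=cv2.connectedComponentsWithStats((g<45).astype(np.uint8))
    for i in range(1,n):
        if s[i,4]>200 and np.hypot(*(ce[i]-c))<60: 
            u,v,w,h=s[i,:4];print(t,s[i],c.round(),R(ray("",(ce[i]),.048,m)),"front",R(ray("",(u+w/2,v+h),.048,m)),"back",R(ray("",(u+w/2,v),.048,m)))
s=ctrl.get_state();print(s['moment'])
m=dict(np.load("pics/k.npz"));g=cv2.cvtColor(m['im'],cv2.COLOR_RGB2GRAY)
print("col u=320 v",[(v,int(g[v,320])) for v in range(100,330,4)])
```

```text
tgt3 [307 177  31  26 764] [322. 190.] [160.    0.3] front [147.4  -0.8] back [1.72e+02 1.00e-01]
k [ 286  132   77   62 4665] [324. 162.] [159.8   0.2] front [147.4  -0.2] back [171.  -0.]
[-0.31233748  1.32992933 -0.00490723]
col u=320 v [(100, 118), (104, 117), (108, 117), (112, 80), (116, 84), (120, 83), (124, 82), (128, 82), (132, 24), (136, 23), (140, 23), (144, 23), (148, 22), (152, 20), (156, 20), (160, 20), (164, 21), (168, 20), (172, 21), (176, 20), (180, 22), (184, 21), (188, 22), (192, 19), (196, 82), (200, 78), (204, 63), (208, 82), (212, 84), (216, 84), (220, 82), (224, 81), (228, 80), (232, 81), (236, 82), (240, 74), (244, 83), (248, 64), (252, 40), (256, 65), (260, 63), (264, 74), (268, 73), (272, 73), (276, 73), (280, 73), (284, 73), (288, 73), (292, 74), (296, 73), (300, 74), (304, 104), (308, 103), (312, 103), (316, 88), (320, 78), (324, 76), (328, 126)]
```

Run:
```python
from h import *
a=.1387;x=np.array([np.cos(a),np.sin(a)]);o=np.array([.409,-.2484])
for t in ["g","k"]:
    m=dict(np.load(f"pics/{t}.npz"));g=cv2.cvtColor(m['im'],cv2.COLOR_RGB2GRAY)
    for u in (310,325): print(t,[(v,int(g[v,u])) for v in range(225,420,3)])
    for v in (302,): print([ (z,((ray("",(320,v),z,m)[:2]-o)@x).round(4)) for z in (.020,.077,.0785)])
    p=-np.array(m['R']).T@m['t'];print("cam",p)
```

```text
g [(225, 110), (228, 110), (231, 62), (234, 71), (237, 76), (240, 78), (243, 98), (246, 110), (249, 94), (252, 62), (255, 69), (258, 69), (261, 68), (264, 66), (267, 68), (270, 68), (273, 68), (276, 68), (279, 66), (282, 67), (285, 67), (288, 66), (291, 66), (294, 67), (297, 90), (300, 90), (303, 90), (306, 90), (309, 90), (312, 70), (315, 69), (318, 70), (321, 83), (324, 91), (327, 83), (330, 90), (333, 89), (336, 90), (339, 90), (342, 199), (345, 194), (348, 50), (351, 26), (354, 25), (357, 25), (360, 75), (363, 71), (366, 103), (369, 163), (372, 195), (375, 73), (378, 192), (381, 197), (384, 195), (387, 195), (390, 197), (393, 198), (396, 193), (399, 175), (402, 175), (405, 175), (408, 174), (411, 174), (414, 175), (417, 148)]
g [(225, 108), (228, 108), (231, 63), (234, 72), (237, 76), (240, 78), (243, 98), (246, 109), (249, 94), (252, 60), (255, 69), (258, 69), (261, 67), (264, 66), (267, 67), (270, 68), (273, 67), (276, 67), (279, 66), (282, 66), (285, 67), (288, 67), (291, 67), (294, 65), (297, 93), (300, 93), (303, 92), (306, 92), (309, 90), (312, 69), (315, 69), (318, 67), (3
[... 1435 characters left out ...]
, (273, 73), (276, 73), (279, 74), (282, 73), (285, 73), (288, 73), (291, 74), (294, 74), (297, 73), (300, 73), (303, 102), (306, 104), (309, 103), (312, 103), (315, 101), (318, 78), (321, 76), (324, 76), (327, 116), (330, 215), (333, 190), (336, 123), (339, 225), (342, 224), (345, 223), (348, 223), (351, 209), (354, 30), (357, 30), (360, 26), (363, 27), (366, 77), (369, 77), (372, 124), (375, 209), (378, 199), (381, 100), (384, 225), (387, 224), (390, 226), (393, 225), (396, 225), (399, 223), (402, 209), (405, 214), (408, 214), (411, 230), (414, 188), (417, 188)]
[(0.02, np.float64(0.0833)), (0.077, np.float64(0.1147)), (0.0785, np.float64(0.1155))]
cam [ 0.57914442 -0.22306384  0.18126683]
```

>>> {"method": "play_rows", "body": {
  "series": [
    {"wx": 0,"wy": 0,"wz": 0,"dx": 0.05,"dy": 0,"dz": 0,"claw": 1},
    {"wx": 0,"wy": 0,"wz": 0,"dx": 0.08,"dy": 0,"dz": 0,"claw": 1},
    {"wx": 0,"wy": 0,"wz": 0,"dx": 0.08,"dy": 0,"dz": 0,"claw": 1}
  ]
}}

```text
time_s: 22.47
tool_pos: [0.4984, -0.2354, 0.0383]
orientation: [-0.001, 0.998, 0.069, -0.002]
force: [-11.4, -4.0, 4.8]
opening: 0.0287
gripper_force: 70.1
```

>>> {"method": "play_rows", "body": {
  "series": [
    {"wx": 0,"wy": 0,"wz": 0,"dx": 0.05,"dy": 0,"dz": 0,"claw": 1},
    {"wx": 0,"wy": 0,"wz": 0,"dx": 0.08,"dy": 0,"dz": 0,"claw": 1},
    {"wx": 0,"wy": 0,"wz": 0,"dx": 0.08,"dy": 0,"dz": 0,"claw": 1}
  ]
}}

```text
time_s: 22.72
tool_pos: [0.4985, -0.2354, 0.0383]
orientation: [-0.001, 0.998, 0.07, -0.002]
force: [-18.1, -6.8, 10.5]
opening: 0.0282
gripper_force: 70.6
```

The force climbed steeply with no travel, which looks like the hard stop. I'll back off gently to feel whether the tooth holds.

>>> {"method": "play_rows", "body": {
  "series": [
    {"wx": 0,"wy": 0,"wz": 0,"dx": -0.1,"dy": 0,"dz": 0,"claw": 1},
    {"wx": 0,"wy": 0,"wz": 0,"dx": -0.2,"dy": 0,"dz": 0,"claw": 1},
    {"wx": 0,"wy": 0,"wz": 0,"dx": -0.3,"dy": 0,"dz": 0,"claw": 1},
    {"wx": 0,"wy": 0,"wz": 0,"dx": -0.3,"dy": 0,"dz": 0,"claw": 1}
  ]
}}

```text
time_s: 23.05
tool_pos: [0.4969, -0.2357, 0.0382]
orientation: [-0.0, 0.998, 0.069, -0.001]
force: [-6.7, -1.2, 0.9]
opening: 0.0286
gripper_force: 69.3
```

>>> {"method": "play_rows", "body": {
  "series": [
    {"wx": 0,"wy": 0,"wz": 0,"dx": -0.05,"dy": 0,"dz": 0,"claw": 1},
    {"wx": 0,"wy": 0,"wz": 0,"dx": -0.1,"dy": 0,"dz": 0,"claw": 1},
    {"wx": 0,"wy": 0,"wz": 0,"dx": -0.1,"dy": 0,"dz": 0,"claw": 1}
  ]
}}

```text
time_s: 23.3
tool_pos: [0.4963, -0.2358, 0.0382]
orientation: [-0.0, 0.998, 0.069, -0.001]
force: [-6.7, 0.3, -0.5]
opening: 0.0287
gripper_force: 69.2
```

>>> {"method": "play_rows", "body": {
  "series": [
    {"wx": 0,"wy": 0,"wz": 0,"dx": -0.05,"dy": 0,"dz": 0,"claw": 1},
    {"wx": 0,"wy": 0,"wz": 0,"dx": -0.1,"dy": 0,"dz": 0,"claw": 1},
    {"wx": 0,"wy": 0,"wz": 0,"dx": -0.1,"dy": 0,"dz": 0,"claw": 1}
  ]
}}

```text
time_s: 23.55
tool_pos: [0.4962, -0.236, 0.0382]
orientation: [-0.0, 0.998, 0.069, 0.0]
force: [-0.7, 4.0, -5.6]
opening: 0.028
gripper_force: 69.4
```

>>> {"method": "play_rows", "body": {
  "series": [
    {"wx": 0,"wy": 0,"wz": 0,"dx": -0.05,"dy": 0,"dz": 0,"claw": 1},
    {"wx": 0,"wy": 0,"wz": 0,"dx": -0.1,"dy": 0,"dz": 0,"claw": 1},
    {"wx": 0,"wy": 0,"wz": 0,"dx": -0.1,"dy": 0,"dz": 0,"claw": 1}
  ]
}}

```text
time_s: 23.8
tool_pos: [0.4959, -0.2361, 0.0383]
orientation: [-0.0, 0.998, 0.069, 0.001]
force: [4.6, 7.8, -9.3]
opening: 0.028
gripper_force: 69.7
```

It holds: the shoe is caught about 2.3 mm before the stop and the force turned to a pull. I'll relax, then let go and retreat upwards.

>>> {"method": "play_rows", "body": {
  "series": [
    {"wx": 0,"wy": 0,"wz": 0,"dx": 0.1,"dy": 0,"dz": 0,"claw": 1},
    {"wx": 0,"wy": 0,"wz": 0,"dx": 0.14,"dy": 0,"dz": 0.03,"claw": 1},
    {"wx": 0,"wy": 0,"wz": 0,"dx": 0.14,"dy": 0,"dz": 0.03,"claw": 1},
    {"wx": 0,"wy": 0,"wz": 0,"dx": 0.14,"dy": 0,"dz": 0.03,"claw": 0.1},
    {"wx": 0,"wy": 0,"wz": 0,"dx": 0.14,"dy": 0,"dz": 0.03,"claw": -0.2},
    {"wx": 0,"wy": 0,"wz": 0,"dx": 0.14,"dy": 0,"dz": 0,"claw": -0.5},
    {"wx": 0,"wy": 0,"wz": 0,"dx": 0.14,"dy": 0,"dz": 0,"claw": -0.5},
    {"wx": 0,"wy": 0,"wz": 0,"dx": 0.14,"dy": 0,"dz": 0,"claw": -0.5}
  ]
}}

```text
time_s: 24.47
tool_pos: [0.4968, -0.2365, 0.0385]
orientation: [0.0, 0.998, 0.069, 0.0]
force: [-0.2, -1.2, 0.1]
opening: 0.0636
gripper_force: 0.0
```

>>> {"method": "play_rows", "body": {
  "series": [
    {"wx": 0,"wy": 0,"wz": 0,"dx": 0,"dy": 0,"dz": -1,"claw": -0.5},
    {"wx": 0,"wy": 0,"wz": 0,"dx": 0,"dy": 0,"dz": -3,"claw": -0.5},
    {"wx": 0,"wy": 0,"wz": 0,"dx": 0,"dy": 0,"dz": -6,"claw": -0.5},
    {"wx": 0,"wy": 0,"wz": 0,"dx": 1.5,"dy": 0,"dz": -9.5,"claw": -0.5},
    {"wx": 0,"wy": 0,"wz": 0,"dx": 3,"dy": 0,"dz": -13,"claw": -0.5},
    {"wx": 0,"wy": 0,"wz": 0,"dx": 4,"dy": 0,"dz": -16,"claw": -0.5},
    {"wx": 0,"wy": 0,"wz": 0,"dx": 4,"dy": 0,"dz": -18,"claw": -0.5},
    {"wx": 0,"wy": 0,"wz": 0,"dx": 4,"dy": 0,"dz": -18,"claw": -0.5},
    {"wx": 0,"wy": 0,"wz": 0,"dx": 4,"dy": 0,"dz": -18,"claw": -0.5},
    {"wx": 0,"wy": 0,"wz": 0,"dx": 4,"dy": 0,"dz": -18,"claw": -0.5}
  ]
}}

```text
time_s: 25.3
tool_pos: [0.5356, -0.2305, 0.2181]
orientation: [-0.0, 0.998, 0.069, -0.0]
force: [-0.6, -0.0, -0.9]
opening: 0.0639
gripper_force: 0.0
```

```bash
python3 look.py fin insert_centre target_catch loupe stone
python3 - <<'E'
from h import *
m=dict(np.load("pics/fin.npz"));a=.1387;x=np.array([np.cos(a),np.sin(a)]);y=np.array([-x[1],x[0]]);o=np.array([.409,-.2484])
R=lambda u,v,z:(lambda p:np.round([p@x*1e3,p@y*1e3],1))(ray("",(u,v),z,m)[:2]-o)
for r in ctrl.outline_of("wrist","insert_centre")[:1]:
    ys,xs=np.nonzero(r['region']);u=int(np.median(xs));print(u,ys.min(),ys.max(),R(u,ys.max(),.077),R(u,ys.min(),.02))
g=cv2.cvtColor(m['im'],cv2.COLOR_RGB2GRAY);n,l,s,ce=cv2.connectedComponentsWithStats((g<45).astype(np.uint8));c=proj(m,[.5672,-.2262,.048])
for i in range(1,n):
    if 200<s[i,4]<5000 and np.hypot(*(ce[i]-c))<60: print("pad",s[i],R(*ce[i],.048))
print(ctrl.get_state()['force'])
for c in ("side","top"):
    ctrl.grab_frame(c)
    for nm in ("insert_centre","loupe","stone"):
        for r in ctrl.look_for(c,nm)[:1]: print(c,nm,round(r['conf'],2),np.round(r['location'],4))
E
```

```text
[ 0.53539092 -0.23036909  0.21764714] 25.35
insert_centre 0.62 [ 0.5063 -0.2353  0.0739] [322. 257.]
target_catch 0.96 [ 0.5659 -0.2233  0.0469] [318. 187.]
target_catch 0.23 [ 0.6932 -0.0927  0.04  ] [182.  10.]
loupe 0.82 [ 0.4149 -0.1164  0.017 ] [208. 300.]
320 221 290 [66.4  1.5] [118.3   1.5]
pad [306 174  32  25 765] [159.7   0.3]
[0.12578853 0.22312559 0.38227813]
side insert_centre 0.87 [ 0.4964 -0.2484  0.0589]
side loupe 0.94 [ 0.4145 -0.1207  0.0167]
side stone 0.8 [ 0.5363 -0.1156  0.0192]
top insert_centre 0.54 [ 0.4881 -0.2393  0.078 ]
top loupe 0.66 [ 0.4091 -0.1111  0.0174]
top stone 0.89 [ 0.5319 -0.1088  0.0134]
```

The insert sits at about x=88.5, right at the expected lock point. The pad is back up and the bystanders haven't moved, so I'm handing in.

```bash
python3 -c "
from station import ctrl
print(ctrl.job_done())"
```

```text
the job is handed in; nothing more can be done
None
```

The insert is locked in the target rail (the tooth held when I pulled back) and the job is handed in after about 26 s, though on first lowering it I hit the rail with about 49 N at the wrist, so that step was not gentle.

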